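# Knock the index pin down and file the plate edge

### The arm

A 6-joint arm with a two-finger parallel gripper is mounted at the origin on the work surface. World frame = base frame: x ahead of the robot, y to its left, z up, the work surface at z = 0. Lengths are in m, angles in rad, forces in N, time in s.
With the tool pointing down it reaches from about 0.275 to 0.75 m from the base axis. Payload 10.2 kg.
Tool frame: the origin (TCP) lies midway between the tips of the shut fingers; the grasp point (between the pads) lies 19 mm behind it; x points along the fingers, y is the direction in which the jaws open and shut, and the axes are right-handed (so a half turn about x gives the same grasp; the last joint's range is limited). The gripper opens to 85 mm and grips with 20 to 120 N. Pads are 22 mm wide; open, the fingers measure 114 mm over their backs; the gripper's body (76 mm by 85 mm) begins 54 mm behind the grasp point. The pads swing forward as they close: fully open they stand 13 mm farther back than shut.
Start: joints at [1.045, 0.313, 1.498, -0, 1.331, -0.223], TCP at [0.157, 0.501, 0.231] pointing down, gripper open.
Joint ranges: [-2.94, 2.94], [-0.97, 2.17], [0.19, 2.56], [-1.23, 4.37], [0.02, 3.11], [-2.88, 2.88]. Speed limits (rad/s): [2.39, 2.39, 3.01, 3.14, 3.14, 3.14].

### API

Orientations are given as a rotation vector (axis times angle).
In Python, from cell import manip gives the robot as it stands.
- The arm moves only by the tool carry_out, never from a script. Its argument "moves" is a list of rows, each an object with "slide": the shift along the world's x, y, z in mm, a list of three; "twist": the turn about the world's z in rad. A call has 1 to 20 rows; each row is the pose to reach, as a shift and turn from the pose commanded when the call began; what a row does not reach only later rows make up. A row lasts 1/10 s, in which the tool goes at most 50 mm and 8.59 degrees, less where a joint would pass 70% of its speed; a pose out of reach is approached as far as the arm can. A call with a gripper value outside its range is refused whole. "grip" is the closure, from 0 (fully open) to 1 (shut), set as the call begins (left out, the last holds). The fingers move at their own pace and stop on an object; "grip_force" is the grip in N (left out, the last holds). Time passes only in rows, so rows that repeat a pose let the fingers close. It gives the time, the measured TCP pose, the force and the opening at its end, in the units of the state.
- manip.read_state(): the state, without advancing time (a new reading comes with each control period).
- manip.camera(name): name is "side" or "top"; returns a dict with "color" (480x640x3 uint8, blue, green, red), "intrinsics" (3x3 intrinsics, pixels), "view" (4x4, takes a point from world to camera coordinates). Camera axes: x right, y down, z forward; pixel columns grow to the right and rows downward; lengths in m; the calibration is good to about 2 mm. A picture is of the moment at which its call begins. There is no depth.
- manip.close_job(): hands the job in, once; it reports no verdict.
The state is a dict: "t": time; "joint_positions": joint angles; "qvel": joint speeds; "joint_torque": joint torques, N m; "ee_pos": TCP position; "tcp_rot": TCP orientation; "ft_force": force on the tool from outside, world axes, zero at the start; "torque": the same for the moment, N m; "gripper_width": opening from 0.0 (shut) to 1.0 (fully open).
Only numpy, scipy, OpenCV 4.12 (cv2) and the standard library are available. Lean on these libraries where they do the work, as an engineer would, in place of code of your own. Each camera call takes 0.05 s, during which the arm holds its last target.

### The job

Pick up the mallet and knock the index pin of the filing fixture well down, at least 22 mm, with a brisk blow or two (with nothing but the mallet), then stand the mallet back on its own mat, head down and centred as it stood. Then take the file and give the plate's top edge at least three forward strokes, square across it, each from the front part of the blade until the middle of the grip has reached the edge, with light pressure (the sprung bed gives a few millimetres, never near its stop), lifting the file clear for every return and never dragging it back. Lay the file gently back on the middle of its own mat, let go, and leave everything else as it is.

Things in the scene. Friction and masses are not known exactly. Their poses are not given: they have to be found in the camera images.
- edge (a point): Middle of the top edge of the steel plate to be filed, 85 mm above the table, as it stands at rest (fixed to the fixture: does not follow the plate). Axes: x = the forward filing direction (level, roughly away from the robot), y = along the edge, z up.
- fixture: The filing fixture, fastened down: aluminium base plate 200 (x) x 120 (y) mm, top 22 mm above the table, on rubber feet. Origin on the table under its centre, 20 mm ahead (+x) of the plate edge; axes as edge.
- bed (a joint): How far the sprung bed with jaw and plate is pressed down, m: 0 at rest, stop at 0.013. It begins to give at about 3 N, then 0.8 N per mm (4 mm at about 6 N).
- jaw (a joint): The plate, upright, 6 mm thick, its top edge 80 mm long along y, is clamped in an aluminium jaw on the sprung bed. This is how far the jaw with the plate is dragged along edge x against a centring spring (0.5 N per mm), m: 0 at rest, + forward, stops at +/-0.010. A file pressed and pushed forward drags it forward by a few mm; dragged back over the edge it makes it negative.
- pin (a joint): How far the index pin is knocked down, m: 0 = up, stop at 0.030. It takes about 8 to 11 N (a light spring and a stiff friction grip) and stays where it is left.
- pin_top (a point): Centre of the flat top of the pin's round steel cap (20 mm across, 8 mm thick; a dark steel block 36 x 44 mm below it, top 58 mm above the table); moves with the pin. Fully up it is 99 mm above the table, 14 mm above the plate edge and in the file's way. The pin stands 80 mm ahead (+x of edge) of the edge.
- file_center (a point): Middle of the file's wooden grip block, which is 80 long (x) x 24 wide (y) x 36 mm high on top of the blade's middle: take it across y. This point is over the middle of the blade, 26 mm above its underside. Axes: x along the blade to its front end (95 mm ahead), y across, z up.
- file: The whole file, 0.25 kg: a flat steel blade 190 x 28 x 6 mm with the grip block on top, 42 mm high in all. Origin at the centre of the blade's underside, axes as file_center. Starts flat on its mat, front roughly away from the robot.
- mallet_grip (a point): Point on the axis of the mallet's handle (22 x 22 mm square section) where to grip it across y. The head's axis lies 48 mm ahead (+x), its lower flat face 40 mm below this point, its top 32 mm above; the handle ends 92 mm behind (-x). z up.
- mallet: The whole mallet, 0.35 kg, most of it in the head: an upright white nylon cylinder 46 mm across, 72 mm high. Origin at the centre of the head's lower (striking) face, axes as mallet_grip. Starts standing on its head on its mat, the head roughly away from the robot, the handle level.
- file_mat_top (a point): Centre of the top of the flat black rubber mat under the file, 210 (x) x 100 (y) x 4 mm, fixed.
- mallet_mat_top (a point): Centre of the top of the like mat under the mallet, 210 (x) x 100 (y) x 4 mm, fixed.
- vee_block: Bystander to leave alone: dark steel vee block, 55 x 44 x 40 mm. Origin at its underside.
- bush: Bystander to leave alone: stepped brass bush, 42 mm across, 45 mm high. Origin at its underside.
- bar: Bystander to leave alone: aluminium bar offcut, 110 x 28 x 25 mm. Origin at its underside.
- wrench: Bystander to leave alone: steel spanner, 150 mm long, lying flat. Origin at its underside.
- oil: Bystander to leave alone: white plastic bottle, 56 mm across, 130 mm high. Origin at its underside.
- bin: Bystander to leave alone: grey open parts bin, 90 x 110 x 50 mm. Origin at its underside.
- driver: Bystander to leave alone: screwdriver, 180 mm long, lying flat. Origin at its underside.

How it is judged:
On the way, in this order (a step that is already met when the one before it is completed fails the run):
1. the mallet strikes the pin, which moves down at more than 60 mm/s (velocity of joint pin above 0.06 m/s and value of joint pin between 0.001 and 0.02 m and contact force between mallet and pin above 0.2 N).
2. the pin is down by at least 22 mm and the mallet stands released on its own mat, head down, its grip point within 40 mm of the mat's centre (value of joint pin above 0.022 m and horizontal distance between mallet_grip and mallet_mat_top below 0.04 m and height (world z) of mallet_grip below 0.052 m and angle between mallet_grip's own z axis and vertical below 0.12 rad and contact force between the fingers and mallet below 0.1 N and linear speed of mallet below 0.03 m/s), for 0.2 s.
3. first stroke begun: the front of the blade (file centre 40 to 95 mm before the edge) presses the plate edge, bed down by 1 mm or more, file square across the edge within 0.35 rad (x of file_center in the frame of edge between -0.095 and -0.04 m and value of joint bed above 0.001 m and contact force between file and jaw above 0.5 N and angle between the x axis of file_center and the x axis of edge, either way round below 0.35 rad), for 0.03 s.
4. first stroke finished: still pressing, the file's middle has come to the edge (less than 10 mm before it) and the plate is dragged forward by 0.8 mm or more (x of file_center in the frame of edge between -0.01 and 0.06 m and value of joint jaw above 0.0008 m and value of joint bed above 0.001 m and contact force between file and jaw above 0.5 N and angle between the x axis of file_center and the x axis of edge, either way round below 0.35 rad), for 0.03 s.
5. file lifted: its underside at least 5 mm above the edge (z of file_center in the frame of edge above 0.031 m and contact force between file and jaw below 0.05 N), for 0.05 s.
6. second stroke begun: the front of the blade (file centre 40 to 95 mm before the edge) presses the plate edge, bed down by 1 mm or more, file square across the edge within 0.35 rad (all of step 3), for 0.03 s.
7. second stroke finished: still pressing, the file's middle has come to the edge (less than 10 mm before it) and the plate is dragged forward by 0.8 mm or more (all of step 4), for 0.03 s.
8. file lifted: its underside at least 5 mm above the edge (all of step 5), for 0.05 s.
9. third stroke begun: the front of the blade (file centre 40 to 95 mm before the edge) presses the plate edge, bed down by 1 mm or more, file square across the edge within 0.35 rad (all of step 6), for 0.03 s.
10. third stroke finished: still pressing, the file's middle has come to the edge (less than 10 mm before it) and the plate is dragged forward by 0.8 mm or more (all of step 7), for 0.03 s.
At the end, for the whole second after the job is handed in: The pin is down by at least 22 mm, the sprung bed is free (within 1 mm of rest), the mallet stands upright on its own mat (grip point within 40 mm of the mat's centre) and the file lies flat on its own mat (centre within 40 mm of the mat's centre), both at rest and released (all of step 2 and value of joint bed below 0.001 m and horizontal distance between file_center and file_mat_top below 0.04 m and height (world z) of file_center below 0.036 m and angle between file_center's own z axis and vertical below 0.12 rad and contact force between the fingers and file below 0.1 N and linear speed of file below 0.03 m/s); the robot touches nothing.
It fails at once if the plate is dragged back by more than 1.2 mm (file pulled back on the edge) (value of joint jaw below -0.0012 m).
It fails at once if the bed is pressed down by more than 10 mm (value of joint bed above 0.01 m).
It fails at once if something other than the mallet pushes the pin, or something other than the file pushes the plate (contact force between any of the fingers, the arm, file and pin above 1 N or contact force between any of the fingers, the arm, mallet and jaw above 1 N).
It fails at once if the file or the mallet is dropped (falls faster than 0.6 m/s out of the fingers) ((linear speed of file above 0.6 m/s and contact force between the fingers and file below 0.05 N) or (linear speed of mallet above 0.6 m/s and contact force between the fingers and mallet below 0.05 N)).
It fails at once if a bystander is moved by more than 20 mm (distance of any of vee_block, bush, bar, wrench, oil, bin, driver from where it was at the start of the episode above 0.02 m).
It also fails if it takes over 72 s, if anything falls off the work surface, if the arm or the gripper's body presses on something with over 40 N, if the wrist force passes 120 N, or if a joint passes its speed limit or range.

## Working session

There is one attempt and no reset: what is moved stays moved. The work goes in short steps, Python scripts to look and compute and a tool call to move; the robot and the scene stay as the last step left them, time stands still between calls to the robot, and variables do not carry over. Pictures are saved under pics/ and viewed, and the job is handed in when it is done.

Besides the shell and the picture viewer there is one more tool, called after "Call:" by a JSON object that holds its "name" and its "arguments". carry_out: Moves the arm, as the interface text tells. Its arguments: {"type":"object","properties":{"moves":{"type":"array","items":{"type":"object","properties":{"slide":{"type":"array","items":{"type":"number"}},"twist":{"type":"number"}}}},"grip":{"type":"number"},"grip_force":{"type":"number"}},"required":["moves"]}

```bash
mkdir -p pics; ls
python3 - <<'E'
from cell import manip
import cv2,numpy as np
for n in("side","top"):
    c=manip.camera(n);cv2.imwrite(f"pics/{n}0.png",c["color"]);print(n,np.round(c["intrinsics"],1).tolist(),np.round(c["view"],4).tolist())
s=manip.read_state();print(s)
E
```

```text
pics
side [[590.5, 0.0, 324.0], [0.0, 590.5, 225.8], [0.0, 0.0, 1.0]] [[0.9906, -0.137, 0.0028, -0.5984], [-0.0854, -0.6332, -0.7693, 0.1019], [0.1072, 0.7618, -0.6389, 1.1232], [0.0, 0.0, 0.0, 1.0]]
top [[528.6, 0.0, 310.3], [0.0, 528.6, 243.3], [0.0, 0.0, 1.0]] [[0.014, -0.9998, -0.0123, -0.009], [-0.9972, -0.0131, -0.0737, 0.623], [0.0735, 0.0133, -0.9972, 1.2131], [0.0, 0.0, 0.0, 1.0]]
{'t': 0.1, 'joint_positions': array([ 1.04459686e+00,  3.13381825e-01,  1.49831285e+00,  5.25879517e-05,
        1.33100678e+00, -2.23404504e-01]), 'qvel': array([ 0.00055636, -0.00143419, -0.00230459,  0.00057229,  0.00054506,
       -0.00173787]), 'joint_torque': array([ 2.12345258e-03, -4.12902474e+01, -2.60142964e+01, -1.85728773e-04,
        3.03299625e-03,  1.49863013e-05]), 'ee_pos': array([0.15644189, 0.50092886, 0.23081673]), 'tcp_rot': array([ 0.23687673,  1.55815315, -0.23847324]), 'ft_force': array([0.95637185, 0.60181735, 0.40432698]), 'torque': array([0.01861826, 0.00237186, 0.01802264]), 'gripper_width': 1.0011415304661726}
```

View pics/top0.png

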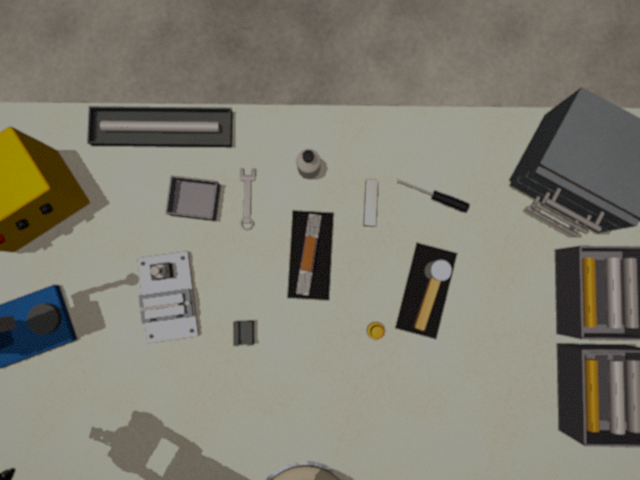

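View pics/side0.png

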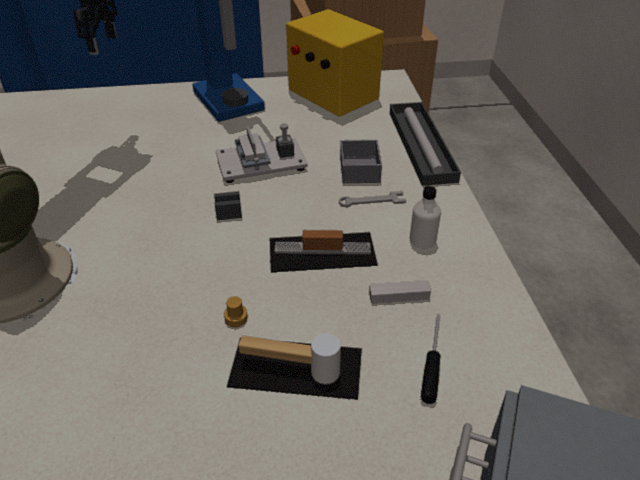

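```bash
cat > h.py <<'E'
import numpy as np,cv2
from cell import manip
K={"side":np.array([[590.5,0,324.],[0,590.5,225.8],[0,0,1]]),"top":np.array([[528.6,0,310.3],[0,528.6,243.3],[0,0,1]])}
V={}
def load():
    for n in K:
        c=manip.camera(n);K[n]=c["intrinsics"];V[n]=c["view"]
    np.savez("cal.npz",ks=K["side"],kt=K["top"],vs=V["side"],vt=V["top"])
try:
    z=np.load("cal.npz");K={"side":z["ks"],"top":z["kt"]};V={"side":z["vs"],"top":z["vt"]}
except Exception: load()
def px(n,u,v,h):
    R=V[n][:3,:3];t=V[n][:3,3];d=R.T@np.linalg.inv(K[n])@[u,v,1];o=-R.T@t
    return o+d*(h-o[2])/d[2]
def pr(n,p):
    q=K[n]@(V[n][:3,:3]@np.asarray(p)+V[n][:3,3]);return q[:2]/q[2]
def crop(src,out,x0,y0,x1,y1,f):
    im=cv2.imread(src)[y0:y1,x0:x1];cv2.imwrite(out,cv2.resize(im,None,fx=f,fy=f,interpolation=cv2.INTER_CUBIC))
E
python3 -c "
from h import *
crop('pics/top0.png','pics/a1.png',120,240,220,350,5)
crop('pics/top0.png','pics/a2.png',280,200,470,345,4)
crop('pics/side0.png','pics/a3.png',205,115,325,225,5)
crop('pics/side0.png','pics/a4.png',220,220,390,400,3)
"
```

```text
(no output)
```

View pics/a1.png

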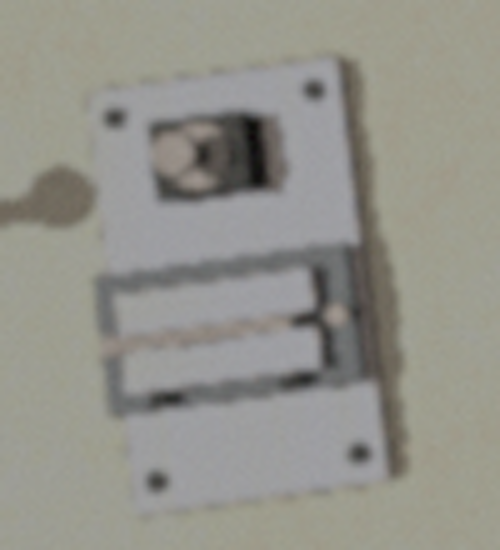

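View pics/a2.png

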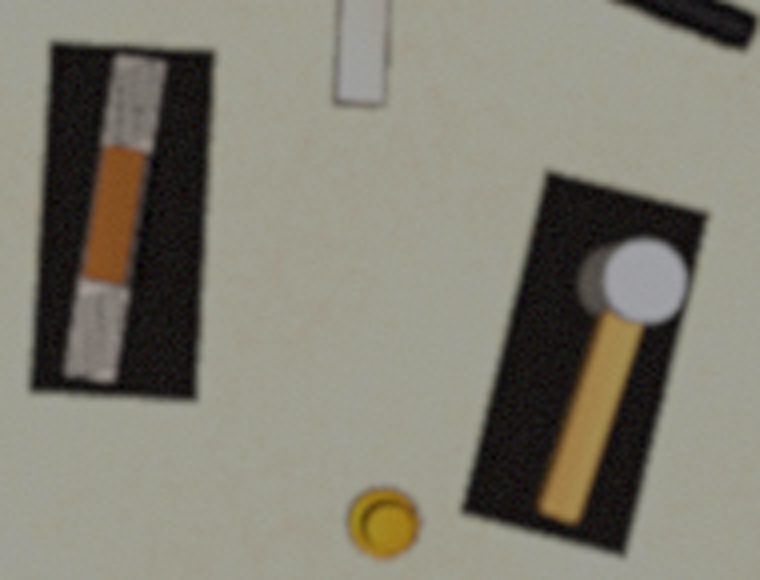

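View pics/a3.png

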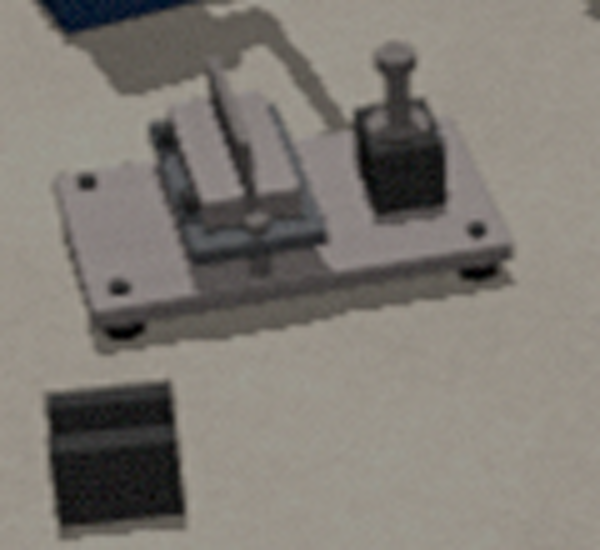

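View pics/a4.png

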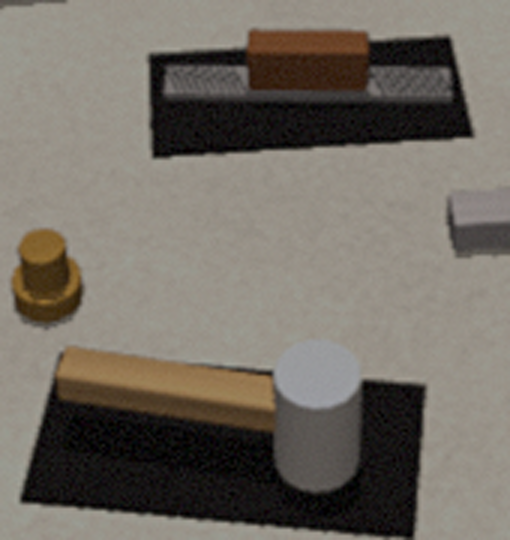

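Run:
```python
from h import *
def P(pts,f,ox,oy,h,n="top"): return np.array([px(n,(x+.5)/f-.5+ox,(y+.5)/f-.5+oy,h) for x,y in pts])
def show(l,a): print(l,np.round(a*1000,1)[...,:2].tolist())
a=lambda p,h:P(p,5,120,240,h); b=lambda p,h:P(p,4,280,200,h)
base=a([(92,95),(340,60),(388,478),(135,512)],.022);show("base",base);show(" mean",base.mean(0))
sc=a([(115,118),(314,90),(359,453),(157,481)],.022);show("screws",sc);show(" mean",sc.mean(0))
d=sc[0]-sc[3];print("yaw",np.arctan2(d[1],d[0]));d=sc[1]-sc[2];print("yaw",np.arctan2(d[1],d[0]));d=base[0]-base[3];print("yaw",np.arctan2(d[1],d[0]));d=base[1]-base[2];print("yaw",np.arctan2(d[1],d[0]))
show("pin",a([(175,155)],.099));e=a([(103,347),(290,322)],.085);show("edge",e);show("m",e.mean(0))
m=b([(646,281)],.076);show("head",m);h=b([(559,517),(622,317)],.055);show("handle",h)
d=m[0]-h[0];print("yaw",np.arctan2(d[1],d[0]));d=h[1]-h[0];print("yaw",np.arctan2(d[1],d[0]))
for l,q in(("mmat",[(548,172),(707,213),(625,553),(464,512)]),("fmat",[(53,43),(213,50),(195,398),(32,390)])):
    r=b(q,.004);show(l,r);show("  mean",r.mean(0));d=r[0]-r[3];print("yaw",np.arctan2(d[1],d[0]))
g=b([(105,147),(150,152),(125,285),(80,278)],.046);show("grip",g);show(" m",g.mean(0));d=g[:2].mean(0)-g[2:].mean(0);print("yaw",np.arctan2(d[1],d[0]))
g=b([(115,55),(167,62),(115,383),(64,375)],.010);show("blade",g);show(" m",g.mean(0));d=g[:2].mean(0)-g[2:].mean(0);print("yaw",np.arctan2(d[1],d[0]))
s=lambda p,h:P(p,5,205,115,h,"side");t=lambda p,h:P(p,3,220,220,h,"side")
show("side pin",s([(395,50)],.099));show("side screws",s([(87,181),(120,288),(477,230)],.022))
show("side head",t([(318,374)],.076));show("side mmat",t([(62,352),(425,385),(413,535),(22,500)],.004).mean(0))
show("side grip",t([(248,32),(367,32)],.046));show("side fmat",t([(150,54),(452,38),(471,135),(155,157)],.004).mean(0))
show("side edge",s([(212,62),(247,160)],.085))
from scipy.spatial.transform import Rotation as R
S=manip.read_state();M=R.from_rotvec(S["tcp_rot"]).as_matrix();print(M.round(3))
```

```text
base [[581.9, 403.1], [599.8, 287.0], [406.2, 258.6], [388.8, 375.7]]
 mean [494.2, 331.1]
screws [[571.2, 391.8], [585.6, 298.7], [417.5, 272.4], [403.2, 366.0]]
 mean [494.4, 332.3]
yaw 0.15275477962028192
yaw 0.15520273744523222
yaw 0.14092127742366786
yaw 0.1453916267489573
pin [[552.9, 339.3]]
edge [[468.0, 372.5], [480.2, 290.0]]
m [474.1, 331.2]
head [[563.7, -292.8]]
handle [[431.3, -248.4], [543.8, -284.1]]
yaw -0.32289807382067254
yaw -0.3066896630767496
mmat [[629.3, -252.0], [606.3, -345.7], [406.7, -296.7], [429.0, -202.8]]
  mean [517.8, -274.3]
yaw -0.24092936387668762
fmat [[702.7, 42.5], [699.7, -52.9], [493.2, -44.6], [496.5, 51.5]]
  mean [598.0, -0.9]
yaw -0.04359627528624784
grip [[637.2, 9.7], [634.6, -16.2], [558.2, -2.9], [561.8, 22.9]]
 m [597.9, 3.3]
yaw -0.17271140487767087
blade [[695.1, 5.3], [691.3, -25.6], [501.4, 2.6], [505.7, 32.6]]
 m [598.4, 3.7]
yaw -0.14490074457544752
side pin [[555.6, 338.3]]
side screws [[405.1, 366.6], [419.7, 272.7], [588.0, 298.8]]
side head [[565.6, -296.2]]
side mmat [519.8, -277.0]
side grip [[562.9, 14.8], [640.5, 4.4]]
side fmat [600.0, -4.9]
side edge [[470.4, 362.9], [482.7, 274.0]]
[[-0.     0.298  0.954]
 [-0.001  0.954 -0.298]
 [-1.    -0.001 -0.   ]]
```

Call:
{"name": "carry_out", "arguments": {"moves": [{"slide": [21, -45, 0]}, {"slide": [42, -90, 0]}, {"slide": [63, -135, 0]}, {"slide": [84, -180, 0]}, {"slide": [105, -225, 0]}, {"slide": [126, -270, 0]}, {"slide": [147, -315, 0]}, {"slide": [168, -360, 0]}, {"slide": [189, -405, 0]}, {"slide": [210, -450, 0]}, {"slide": [231, -495, 0]}, {"slide": [252, -540, 0]}, {"slide": [273, -585, 0]}, {"slide": [294, -630, 0]}, {"slide": [315, -675, 0]}, {"slide": [336, -720, 0]}, {"slide": [350, -755, -20]}, {"slide": [362, -781, -40]}, {"slide": [362, -781, -80]}, {"slide": [362, -781, -120]}], "grip": 0}}

```text
$.moves[0]: bad value
```

Run:
```python
from h import *
for n in("side","top"):
    c=manip.camera(n);cv2.imwrite(f"pics/{n}1.png",c["color"])
crop('pics/side1.png','pics/b1.png',200,230,420,430,3)
s=manip.read_state();print(s['t'],s['ee_pos'],s['tcp_rot'],s['joint_positions'])
```

```text
0.3 [0.15655735 0.50104615 0.23113828] [ 0.2374463   1.55779018 -0.2379792 ] [ 1.04455938e+00  3.13055330e-01  1.49790270e+00 -3.51168536e-05
  1.33098462e+00 -2.23358110e-01]
```

View pics/b1.png

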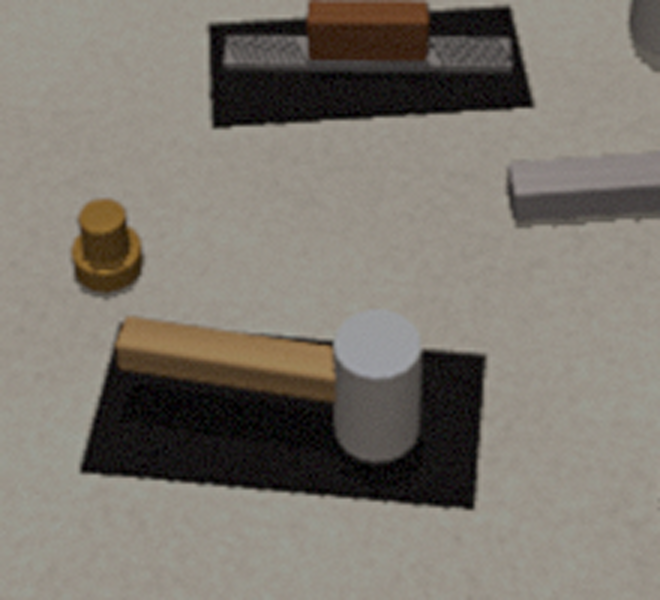

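The picture shows nothing has moved: the call was refused, probably because each row needs a twist. I'll resend it with twists.

Call:
{"name": "carry_out", "arguments": {"moves": [{"slide": [21, -45, 0], "twist": 0}, {"slide": [42, -90, 0], "twist": 0}, {"slide": [63, -135, 0], "twist": 0}, {"slide": [84, -180, 0], "twist": 0}, {"slide": [105, -225, 0], "twist": 0}, {"slide": [126, -270, 0], "twist": 0}, {"slide": [147, -315, 0], "twist": 0}, {"slide": [168, -360, 0], "twist": 0}, {"slide": [189, -405, 0], "twist": 0}, {"slide": [210, -450, 0], "twist": 0}, {"slide": [231, -495, 0], "twist": 0}, {"slide": [252, -540, 0], "twist": 0}, {"slide": [273, -585, 0], "twist": 0}, {"slide": [294, -630, 0], "twist": 0}, {"slide": [315, -675, 0], "twist": 0}, {"slide": [336, -720, 0], "twist": 0}, {"slide": [350, -755, -20], "twist": 0}, {"slide": [362, -781, -40], "twist": 0}, {"slide": [362, -781, -80], "twist": 0}, {"slide": [362, -781, -120], "twist": 0}], "grip": 0}}

```text
t: 2.3
ee_pos: [0.5186, -0.2807, 0.1098]
tcp_rot: [0.238, 1.557, -0.239]
ft_force: [0.8, -0.6, -0.0]
gripper_width: 1.0
```

Run:
```python
from h import *
for n in("side","top"):
    c=manip.camera(n);cv2.imwrite(f"pics/{n}2.png",c["color"])
crop('pics/side2.png','pics/b2.png',200,230,420,430,3)
s=manip.read_state();print(s['t'],s['ee_pos'],s['tcp_rot'],s['joint_positions'])
```

```text
2.4 [ 0.51634489 -0.27832041  0.10633557] [ 0.24232452  1.56632616 -0.23416359] [-6.93950274e-01  5.70810320e-01  1.45286115e+00 -3.78365043e-05
  1.12800009e+00 -1.96153594e+00]
```

View pics/b2.png

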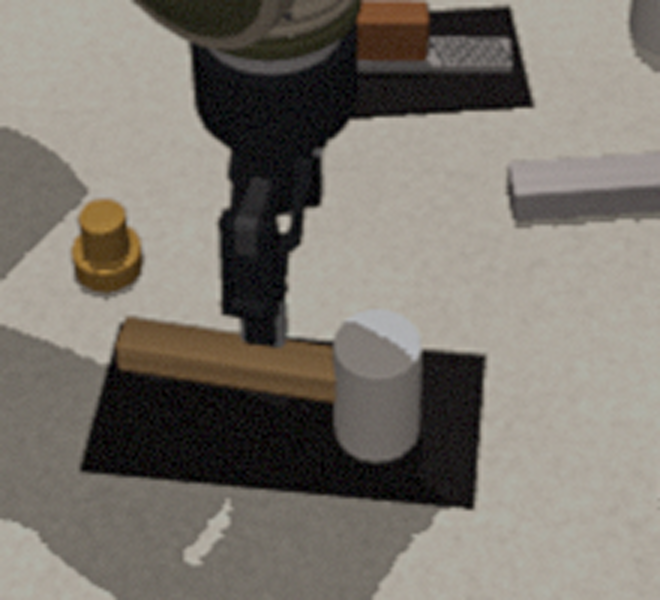

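The gripper stands over the handle just behind the head, lined up with it (pad at crop pixel 262,330). I'll go down and grip.

Call:
{"name": "carry_out", "arguments": {"moves": [{"slide": [0, 0, -30], "twist": -0.01}, {"slide": [0, 0, -60], "twist": -0.01}, {"slide": [0, 0, -80], "twist": -0.01}, {"slide": [0, 0, -85], "twist": -0.01}, {"slide": [0, 0, -85], "twist": -0.01}, {"slide": [0, 0, -85], "twist": -0.01}]}}

```text
t: 3.0
ee_pos: [0.5195, -0.2805, 0.0283]
tcp_rot: [0.244, 1.554, -0.247]
ft_force: [-0.4, 0.2, 1.4]
gripper_width: 0.998
```

Call:
{"name": "carry_out", "arguments": {"moves": [{"slide": [0, 0, 0], "twist": 0}, {"slide": [0, 0, 0], "twist": 0}, {"slide": [0, 0, 0], "twist": 0}, {"slide": [0, 0, 0], "twist": 0}, {"slide": [0, 0, 0], "twist": 0}, {"slide": [0, 0, 0], "twist": 0}, {"slide": [0, 0, 0], "twist": 0}, {"slide": [0, 0, 0], "twist": 0}], "grip": 1, "grip_force": 110}}

```text
t: 3.8
ee_pos: [0.5186, -0.2801, 0.0267]
tcp_rot: [0.245, 1.557, -0.246]
ft_force: [-2.1, -0.0, 6.2]
gripper_width: 0.237
```

Run:
```python
from h import *
for n in("side","top"):
    c=manip.camera(n);cv2.imwrite(f"pics/{n}3.png",c["color"])
crop('pics/side3.png','pics/b3.png',200,230,420,430,3)
s=manip.read_state();print(s['t'],s['ee_pos'],s['tcp_rot'],s['ft_force'])
```

```text
3.9 [ 0.51861113 -0.28008632  0.02671651] [ 0.2451384   1.55653187 -0.24580838] [-2.53209415  0.21815352  6.24014481]
```

View pics/b3.png

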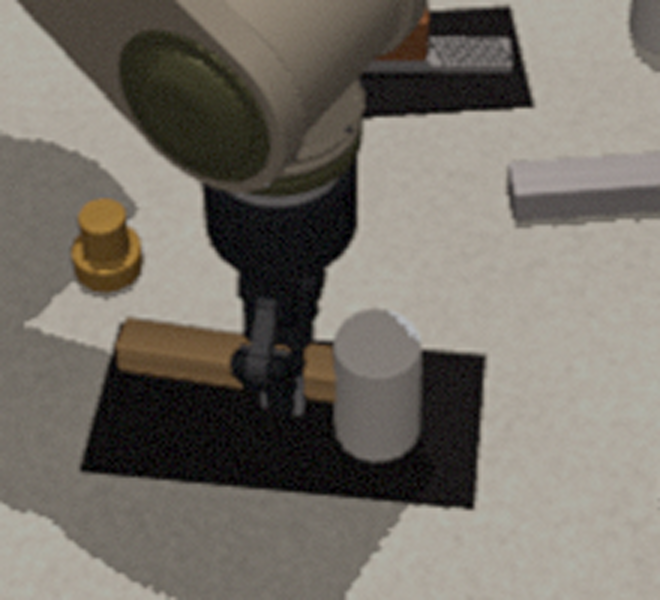

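Gripped: the opening of about 20 mm matches the handle, and the head stands upright. I'll lift it and carry it over to the pin.

Call:
{"name": "carry_out", "arguments": {"moves": [{"slide": [0, 0, 20], "twist": 0}, {"slide": [0, 0, 60], "twist": 0}, {"slide": [0, 10, 100], "twist": 0}, {"slide": [0, 40, 135], "twist": 0}, {"slide": [0, 80, 150], "twist": 0}, {"slide": [0, 125, 150], "twist": 0}, {"slide": [0, 170, 150], "twist": 0}, {"slide": [0, 215, 150], "twist": 0}, {"slide": [-4, 260, 150], "twist": 0}, {"slide": [-6, 305, 150], "twist": 0}, {"slide": [-8, 350, 150], "twist": 0}, {"slide": [-10, 395, 150], "twist": 0}, {"slide": [-11, 440, 150], "twist": 0}, {"slide": [-11, 485, 150], "twist": 0}, {"slide": [-11, 530, 150], "twist": 0}, {"slide": [-11, 570, 150], "twist": 0}, {"slide": [-11, 605, 150], "twist": 0}, {"slide": [-11, 625, 150], "twist": 0}, {"slide": [-11, 634, 150], "twist": 0}, {"slide": [-11, 634, 150], "twist": 0}]}}

```text
t: 5.9
ee_pos: [0.5071, 0.3545, 0.1754]
tcp_rot: [0.244, 1.558, -0.245]
ft_force: [0.2, -1.1, -4.4]
gripper_width: 0.238
```

Run:
```python
from h import *
for n in("side","top"):
    c=manip.camera(n);cv2.imwrite(f"pics/{n}4.png",c["color"])
crop('pics/side4.png','pics/b4.png',180,50,340,210,4)
crop('pics/top4.png','pics/b5.png',80,220,240,360,4)
s=manip.read_state();print(s['t'],s['ee_pos'],s['tcp_rot'],s['ft_force'],s['gripper_width'])
```

```text
6.0 [0.50760094 0.3531503  0.17588574] [ 0.24538406  1.55750223 -0.24667271] [ 3.58886818e-03 -1.38164863e+00 -3.87569930e+00] 0.23641675492848593
```

View pics/b4.png

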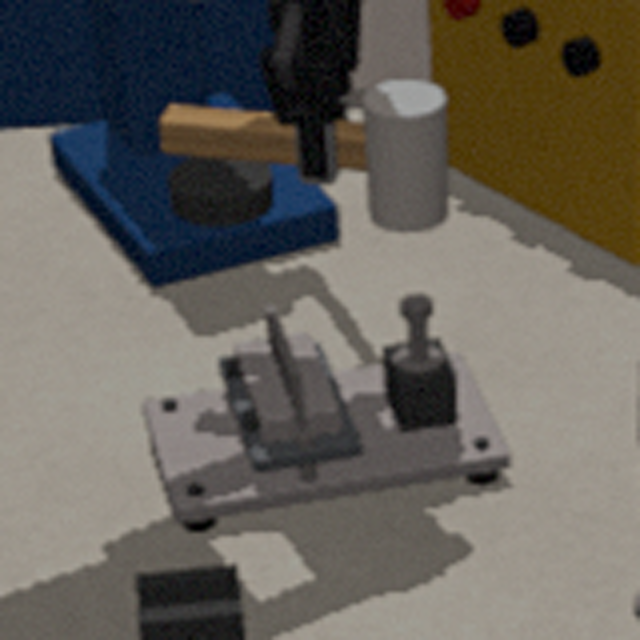

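View pics/b5.png

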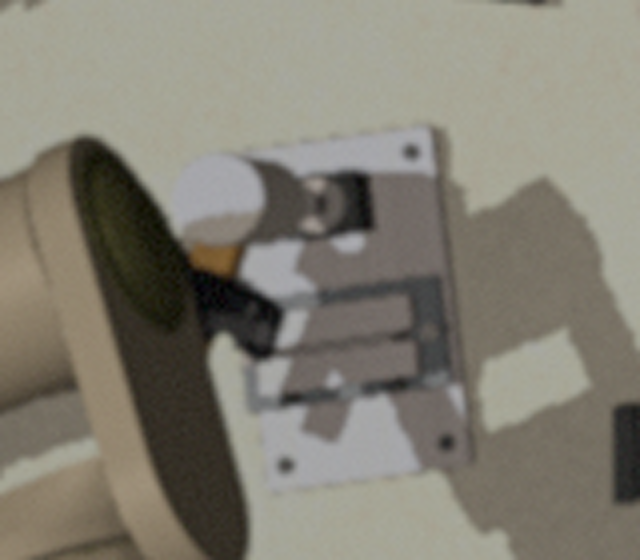

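Run:
```python
from h import *
q=lambda n,x,y,f,ox,oy,h:px(n,(x+.5)/f-.5+ox,(y+.5)/f-.5+oy,h).round(4)
print(q("top",219,200,4,80,220,.2253),q("side",404,98,4,180,50,.2253))
for n,ox,oy in(("top",80,220),("side",180,50)):
  for p in([.5536,.3392,.2253],[.5536,.3392,.1533],[.5536,.3392,.099]): print(n,((pr(n,p)-[ox,oy])*4+1.5).round(1))
```

```text
[0.552  0.3402 0.2253] [0.5542 0.3381 0.2253]
top [221.1 196.8]
top [268.3 200.3]
top [300.1 202.7]
side [402.8  97.2]
side [408.4 215.4]
side [412.4 299.4]
```

The pictures show the head centred over the pin within about 1.5 mm in both views, with the face about 54 mm above the cap. I'll strike now.

Call:
{"name": "carry_out", "arguments": {"moves": [{"slide": [0, 0, -25], "twist": 0}, {"slide": [0, 0, -50], "twist": 0}, {"slide": [0, 0, -72], "twist": 0}, {"slide": [0, 0, -81], "twist": 0}, {"slide": [0, 0, -81], "twist": 0}]}}

```text
t: 6.5
ee_pos: [0.5077, 0.3532, 0.095]
tcp_rot: [0.246, 1.557, -0.247]
ft_force: [-0.5, 0.5, -5.0]
gripper_width: 0.236
```

Run:
```python
from h import *
s=manip.read_state();print(s['t'],s['ee_pos'],s['tcp_rot'],s['ft_force'],s['gripper_width'])
c=manip.camera("side");cv2.imwrite("pics/side5.png",c["color"])
crop('pics/side5.png','pics/b6.png',180,50,340,210,4)
```

```text
6.5 [0.50771363 0.35315015 0.0949936 ] [ 0.24570656  1.55742075 -0.24692858] [-0.49230664  0.49405147 -5.01642178] 0.23552258638547463
```

View pics/b6.png

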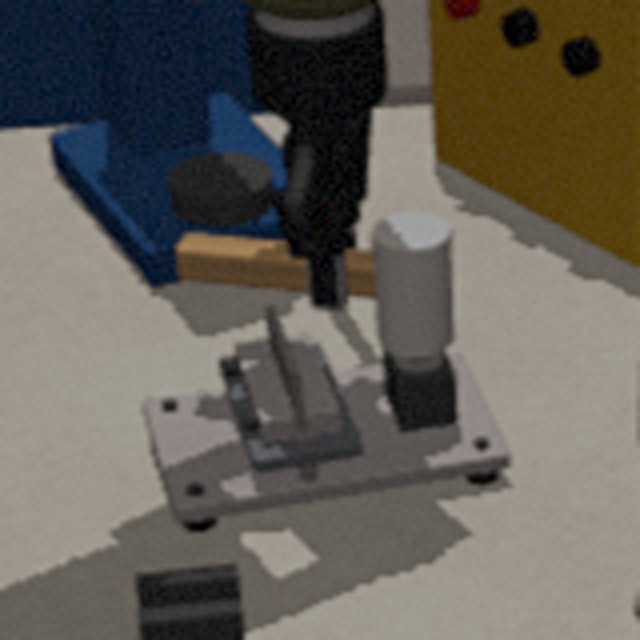

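The head sits on the pin cap just above the block. By the TCP height the pin should be about 26 mm down. I'll lift and look.

Call:
{"name": "carry_out", "arguments": {"moves": [{"slide": [0, 0, 25], "twist": 0}, {"slide": [0, 0, 65], "twist": 0}, {"slide": [0, -10, 80], "twist": 0}, {"slide": [0, -50, 80], "twist": 0}, {"slide": [0, -90, 80], "twist": 0}, {"slide": [0, -130, 80], "twist": 0}, {"slide": [0, -150, 80], "twist": 0}, {"slide": [0, -150, 80], "twist": 0}]}}

```text
t: 7.35
ee_pos: [0.5075, 0.2011, 0.1752]
tcp_rot: [0.248, 1.557, -0.249]
ft_force: [0.1, -0.1, -3.5]
gripper_width: 0.235
```

Run:
```python
from h import *
s=manip.read_state();print(s['t'],s['ee_pos'],s['tcp_rot'],s['ft_force'],s['gripper_width'])
for n in("side","top"):
    c=manip.camera(n);cv2.imwrite(f"pics/{n}6.png",c["color"])
crop('pics/side6.png','pics/b7.png',200,110,320,200,6)
crop('pics/top6.png','pics/b8.png',120,240,240,350,5)
for z in (.069,.073,.077,.099):print(z,(pr("side",[.5542,.3388,z])-[200,110])*6+2.5)
```

```text
7.35 [0.50751603 0.20112224 0.17524646] [ 0.24771483  1.55675389 -0.24888432] [ 0.06298374 -0.05333584 -3.4577237 ] 0.23460101893648871
0.069 [503.68616484 156.60164115]
0.073 [503.26984959 147.78992725]
0.077 [502.85200521 138.94584781]
0.099 [500.52614759  89.71682704]
```

View pics/b7.png

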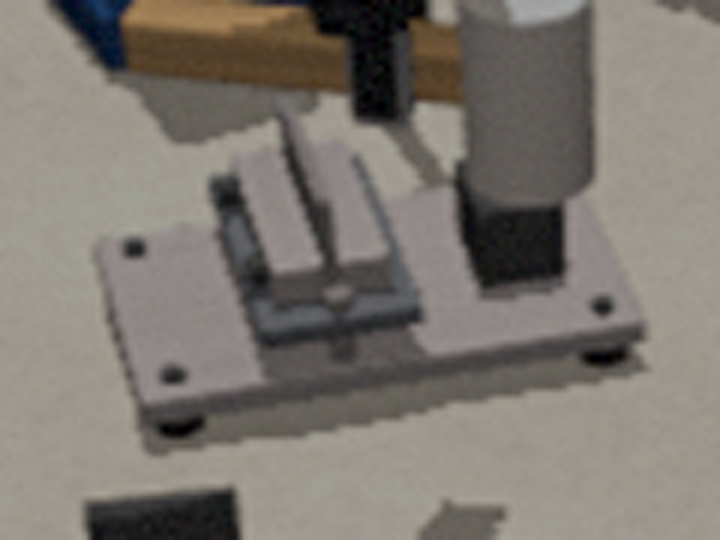

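View pics/b8.png

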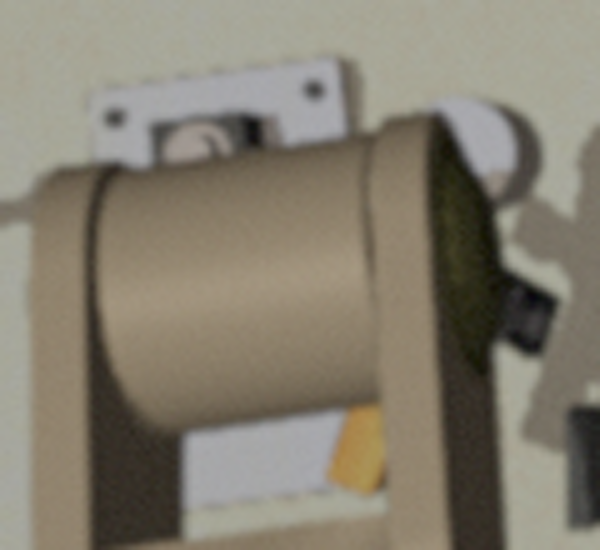

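View pics/side6.png

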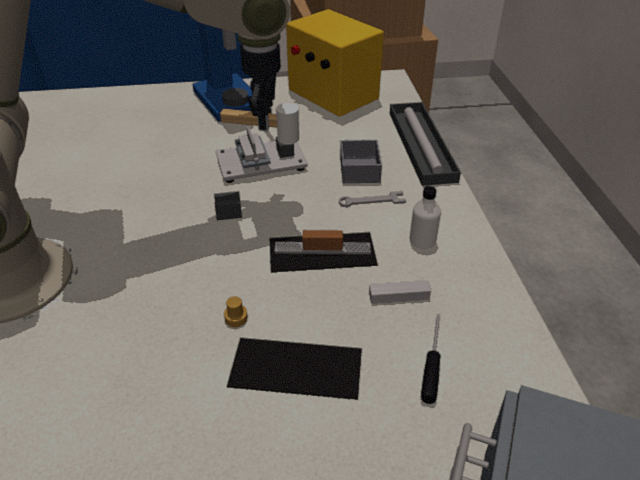

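The mallet head hides the pin in the side view. I'll move it farther off.

Call:
{"name": "carry_out", "arguments": {"moves": [{"slide": [0, -45, 0], "twist": 0}, {"slide": [0, -90, 0], "twist": 0}, {"slide": [0, -120, 0], "twist": 0}, {"slide": [0, -130, 0], "twist": 0}]}}

```text
t: 7.85
ee_pos: [0.5076, 0.0725, 0.1752]
tcp_rot: [0.246, 1.557, -0.247]
ft_force: [-0.1, 0.9, -3.5]
gripper_width: 0.238
```

Run:
```python
from h import *
s=manip.read_state();print(s['t'],s['ee_pos'])
for n in("side","top"):
    c=manip.camera(n);cv2.imwrite(f"pics/{n}7.png",c["color"])
crop('pics/side7.png','pics/b9.png',200,110,320,200,6)
crop('pics/top7.png','pics/b10.png',120,240,240,350,5)
```

```text
7.85 [0.5075891  0.07246813 0.17520906]
```

View pics/b9.png

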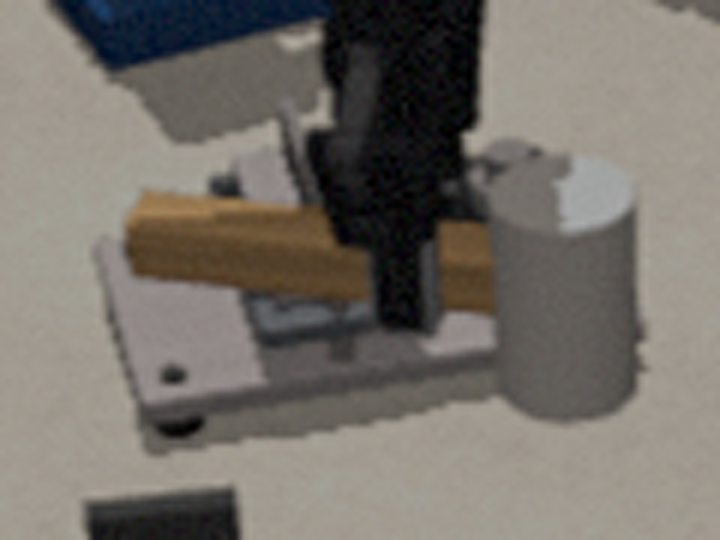

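View pics/b10.png

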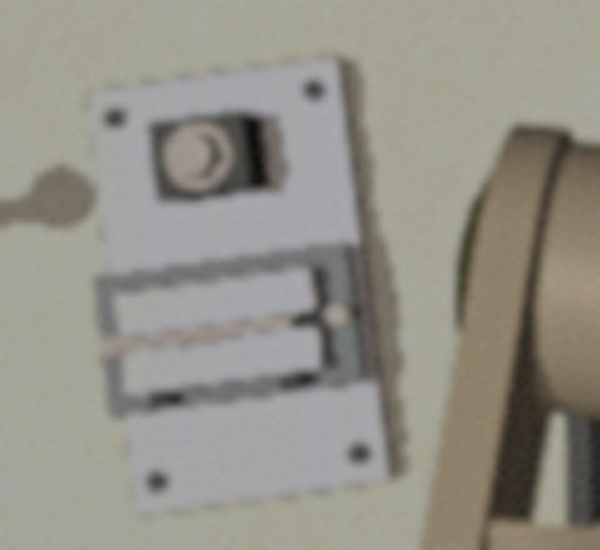

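Call:
{"name": "carry_out", "arguments": {"moves": [{"slide": [0, -45, 0], "twist": 0}, {"slide": [3, -90, 0], "twist": 0}, {"slide": [6, -130, 0], "twist": 0}, {"slide": [11, -150, 0], "twist": 0}]}}

```text
t: 8.35
ee_pos: [0.519, -0.0769, 0.1752]
tcp_rot: [0.245, 1.557, -0.246]
ft_force: [1.2, 0.1, -4.0]
gripper_width: 0.237
```

Run:
```python
from h import *
s=manip.read_state();print(s['t'],s['ee_pos'])
for n in("side","top"):
    c=manip.camera(n);cv2.imwrite(f"pics/{n}8.png",c["color"])
a=cv2.imread('pics/side0.png')[118:163,270:300];b=cv2.imread('pics/side8.png')[118:163,270:300]
c=cv2.imread('pics/top0.png')[255:290,140:180];d=cv2.imread('pics/top8.png')[255:290,140:180]
r=lambda i,f:cv2.resize(i,None,fx=f,fy=f,interpolation=cv2.INTER_CUBIC)
cv2.imwrite('pics/c1.png',np.hstack([r(a,10),r(b,10)]));cv2.imwrite('pics/c2.png',np.hstack([r(c,9),r(d,9)]))
for z in (.069,.073,.077,.099):print(z,(pr("side",[.5542,.3388,z])-[270,118])*10+4.5,(pr("top",[.5542,.3388,z])-[140,255])*9+4)
```

```text
8.35 [ 0.51895354 -0.07692845  0.17523533]
0.069 [139.81027473 181.33606859] [174.27591801 141.96221869]
0.073 [139.11641599 166.64987875] [169.49360673 141.59915326]
0.077 [138.42000869 151.90974635] [164.6790063  141.23363649]
0.099 [134.54357932  69.8613784 ] [137.60664554 139.17834611]
```

View pics/c1.png

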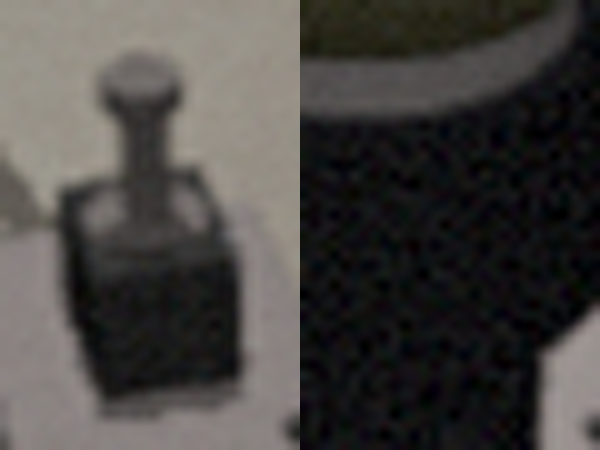

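View pics/c2.png

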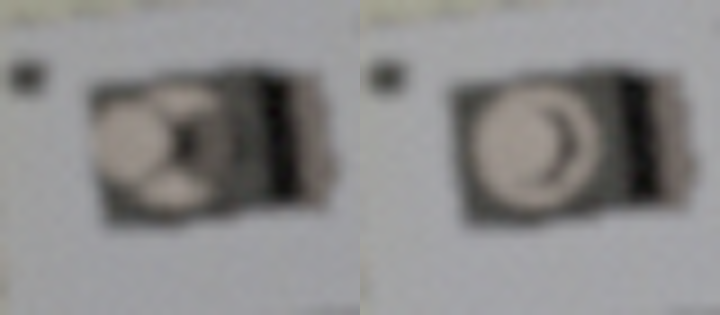

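In the top view I put the cap centre at about 155 px in the pair's right half, which leaves the depth ambiguous, and the side view is blocked by the arm. I'll go to the mat side with the mallet still held and look again.

Call:
{"name": "carry_out", "arguments": {"moves": [{"slide": [0, -45, 0], "twist": 0}, {"slide": [0, -90, 0], "twist": 0}, {"slide": [0, -135, 0], "twist": 0}, {"slide": [0, -175, 0], "twist": 0}, {"slide": [0, -195, 0], "twist": 0}, {"slide": [0, -203, 0], "twist": 0}, {"slide": [0, -203, 0], "twist": 0}]}}

```text
t: 9.15
ee_pos: [0.519, -0.2778, 0.175]
tcp_rot: [0.245, 1.557, -0.244]
ft_force: [0.1, 1.2, -4.8]
gripper_width: 0.237
```

Run:
```python
from h import *
s=manip.read_state();print(s['t'],s['ee_pos'])
for n in("side","top"):
    c=manip.camera(n);cv2.imwrite(f"pics/{n}9.png",c["color"])
a=cv2.imread('pics/side0.png')[118:163,270:300];b=cv2.imread('pics/side9.png')[118:163,270:300]
r=lambda i,f:cv2.resize(i,None,fx=f,fy=f,interpolation=cv2.INTER_CUBIC)
cv2.imwrite('pics/c3.png',np.hstack([r(a,10),r(b,10)]))
```

```text
9.15 [ 0.51904578 -0.27777021  0.17498226]
```

View pics/c3.png

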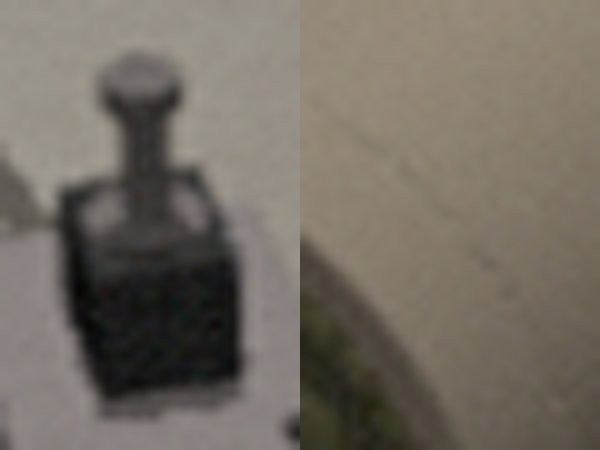

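View pics/side9.png

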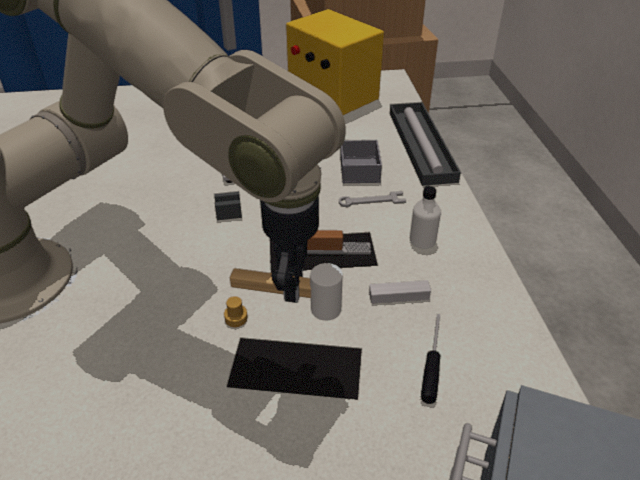

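Run:
```python
from h import *
r=lambda i,f:cv2.resize(i,None,fx=f,fy=f,interpolation=cv2.INTER_CUBIC)
a=cv2.imread('pics/side0.png')[118:163,270:300];b=cv2.imread('pics/side7.png')[118:163,270:300]
e=cv2.imread('pics/side5.png')[118:163,270:300]
cv2.imwrite('pics/c4.png',np.clip(np.hstack([r(a,8),r(b,8),r(e,8)])*1.5,0,255))
for z in (.069,.073,.077,.099):print(z,(pr("side",[.5544,.3388,z])-[270,118])*8+3.5)
# top: grey profile along cap row
for f in('top0','top7','top8'):
    g=cv2.cvtColor(cv2.imread(f'pics/{f}.png'),cv2.COLOR_BGR2GRAY);print(f);print(g[267:275,147:172])
```

```text
0.069 [112.42330836 144.92214705]
0.073 [111.86946741 133.17329019]
0.077 [111.31359222 121.3812803 ]
0.099 [108.21941086  55.74313265]
top0
[[158 156 140 110 107 125 135 136 136 134 124 122 126 121 109 103  98  83
   72  67  69  58  31  10  30]
 [159 156 143 124 126 138 143 145 145 142 131 112 100  89  83  83  84  82
   70  61  63  61  39  20  24]
 [159 157 150 138 138 142 144 144 146 146 139 117  76  59  62  80  83  82
   72  62  61  59  43  19  21]
 [159 159 151 146 140 142 143 143 147 149 143 123  79  47  55  74  81  82
   72  55  60  56  45  20  24]
 [159 158 152 146 140 142 141 145 143 144 140 117  75  42  54  74  83  85
   75  55  57  59  44  26  26]
 [157 158 149 139 137 139 143 142 144 143 132 108  72  56  65  77  84  81
   70  55  60  59  47  25  23]
 [157 159 149 132 127 133 139 144 141 133 119 106  95  82  78  82  83  80
   71  64  67  66  51  28  20]
 [160 155 149 128 109 116 127 133 131 122 122 126 126 113  97  89  82  75
   72  68  69  67  57  28  19]]
top7
[[165 164 148 107  75  80 101 125 144 147 151 150 141 129 115 118 133 134
  109  83  73  62  35  17  30]
 [166 16
[... 991 characters left out ...]
2 153 149 131  98 104 131
  130 104  79  66  42  19  24]
 [167 162 152 118  86  99 132 148 151 150 151 150 151 152 136  99  91 121
  130 105  80  65  47  25  26]
 [163 162 151 121  87 103 133 146 148 147 150 150 151 149 135  93  85 116
  126 107  84  67  49  24  23]
 [165 164 152 118  89  95 128 143 150 147 148 148 151 146 125  92  98 124
  127 104  77  68  51  30  21]
 [165 163 153 125  89  89 118 140 146 147 148 148 144 133 110  99 124 133
  122  91  74  68  56  34  25]
 [164 164 157 131  92  81 111 134 146 148 142 140 132 115  97 113 133 130
  108  83  75  69  53  31  17]][ WARN:0@0.770] global loadsave.cpp:1063 imwrite_ Unsupported depth image for selected encoder is fallbacked to CV_8U.
```

View pics/c4.png

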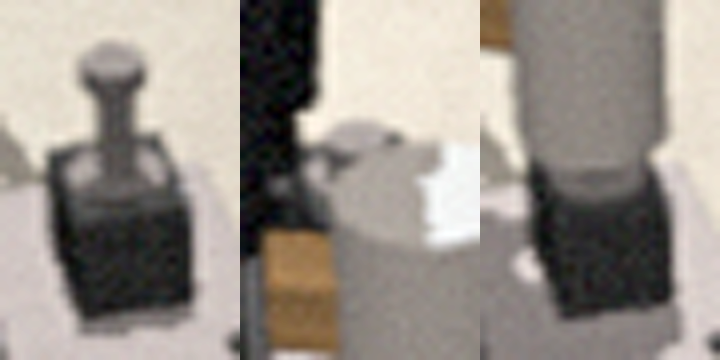

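The side7 crop shows the cap's far edge at y≈120 against 42 before, so 78 px, or about 26 mm down. The kinematics give 26.7 mm. I'll put the mallet back on its mat.

Call:
{"name": "carry_out", "arguments": {"moves": [{"slide": [0, 1, -40], "twist": 0}, {"slide": [0, 1, -80], "twist": 0}, {"slide": [0, 1, -110], "twist": 0}, {"slide": [0, 1, -130], "twist": 0}, {"slide": [0, 1, -140], "twist": 0}, {"slide": [0, 1, -145], "twist": 0}, {"slide": [0, 1, -147], "twist": 0}, {"slide": [0, 1, -148], "twist": 0}, {"slide": [0, 1, -148], "twist": 0}, {"slide": [0, 1, -148], "twist": 0}]}}

```text
t: 10.25
ee_pos: [0.5188, -0.2781, 0.0279]
tcp_rot: [0.245, 1.556, -0.246]
ft_force: [-0.6, -0.1, -4.4]
gripper_width: 0.24
```

Run:
```python
from h import *
s=manip.read_state();print(s['t'],s['ee_pos'],s['ft_force'])
c=manip.camera("side");cv2.imwrite("pics/side10.png",c["color"])
crop('pics/side10.png','pics/b11.png',200,230,420,430,3)
```

```text
10.25 [ 0.51881073 -0.27807584  0.02793523] [-0.56619817 -0.13728525 -4.43372122]
```

View pics/b11.png

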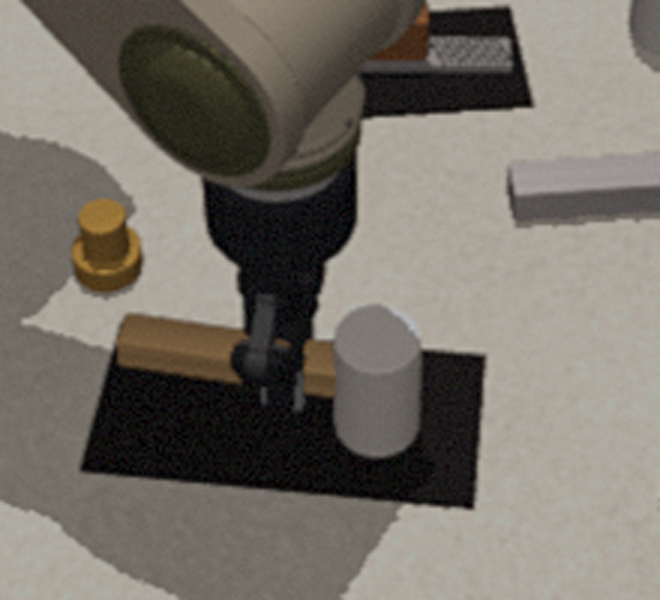

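It's still hanging about 1 mm up (−4.4 N on the wrist). I'll lower it to contact and release.

Call:
{"name": "carry_out", "arguments": {"moves": [{"slide": [0, 0, -0.7], "twist": 0}, {"slide": [0, 0, -1.4], "twist": 0}, {"slide": [0, 0, -1.8], "twist": 0}, {"slide": [0, 0, -1.8], "twist": 0}]}}

```text
t: 10.7
ee_pos: [0.5186, -0.278, 0.0268]
tcp_rot: [0.245, 1.556, -0.246]
ft_force: [-6.0, 2.5, 7.8]
gripper_width: 0.238
```

Call:
{"name": "carry_out", "arguments": {"moves": [{"slide": [0, 0, 0], "twist": 0}, {"slide": [0, 0, 0], "twist": 0}, {"slide": [0, 0, 0], "twist": 0}, {"slide": [0, 0, 0], "twist": 0}, {"slide": [0, 0, 0], "twist": 0}, {"slide": [0, 0, 0], "twist": 0}, {"slide": [0, 0, 0], "twist": 0}], "grip": 0}}

```text
t: 11.4
ee_pos: [0.5186, -0.2779, 0.0255]
tcp_rot: [0.245, 1.557, -0.245]
ft_force: [-0.8, -0.1, 0.2]
gripper_width: 0.999
```

Call:
{"name": "carry_out", "arguments": {"moves": [{"slide": [0, 0, 20], "twist": 0}, {"slide": [0, 0, 60], "twist": 0}, {"slide": [0, 0, 100], "twist": 0}, {"slide": [0, 0, 145], "twist": 0}, {"slide": [-40, 10, 165], "twist": 0.02}, {"slide": [-80, 30, 165], "twist": 0.05}, {"slide": [-110, 40, 165], "twist": 0.1}, {"slide": [-120, 50, 165], "twist": 0.16}, {"slide": [-120, 50, 165], "twist": 0.16}]}}

```text
t: 12.3
ee_pos: [0.3978, -0.2272, 0.1909]
tcp_rot: [0.12, 1.567, -0.12]
ft_force: [0.5, -0.4, 0.3]
gripper_width: 0.996
```

Run:
```python
from h import *
s=manip.read_state();print(s['t'],s['ee_pos'],s['tcp_rot'],s['ft_force'])
for n in("side","top"):
    c=manip.camera(n);cv2.imwrite(f"pics/{n}11.png",c["color"])
```

```text
12.3 [ 0.39776534 -0.22718704  0.1909422 ] [ 0.11958348  1.56714619 -0.11990389] [ 0.50810487 -0.37259471  0.29985582]
```

View pics/side11.png

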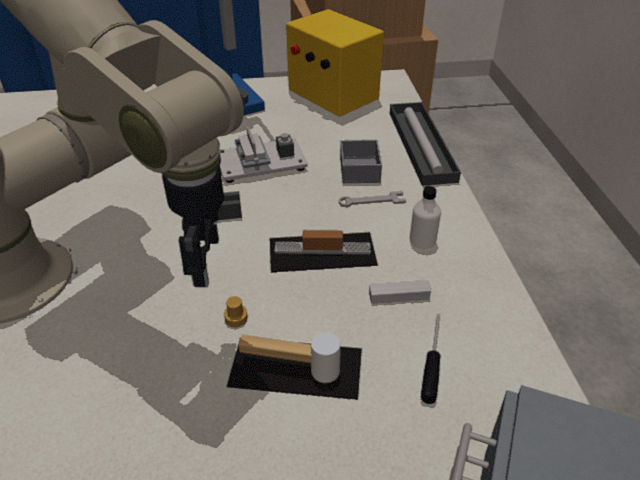

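View pics/top11.png

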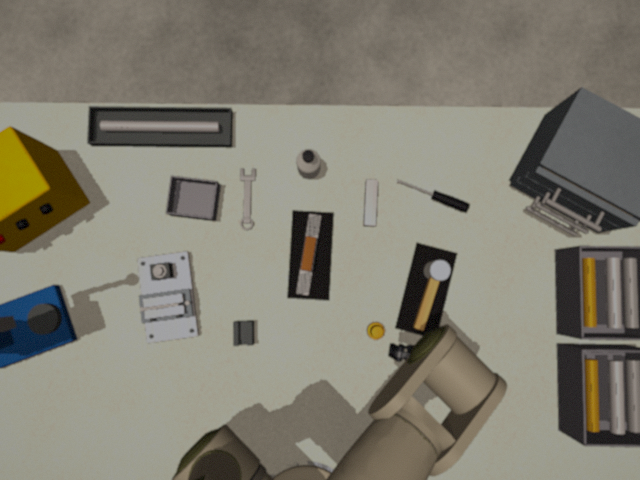

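Both pictures show the mallet upright and released on its mat (head at 437,270 in top), and the pin clear in the side view at (285,138). I'll check the pin and mallet closer.

Run:
```python
from h import *
r=lambda i,f:cv2.resize(i,None,fx=f,fy=f,interpolation=cv2.INTER_CUBIC)
a=cv2.imread('pics/side0.png')[118:163,270:300];b=cv2.imread('pics/side11.png')[118:163,270:300]
cv2.imwrite('pics/c5.png',np.clip(np.hstack([r(a,10),r(b,10)])*1.4,0,255).astype(np.uint8))
for z in (.069,.073,.077,.099):print(z,(pr("side",[.5544,.3388,z])-[270,118])*10+4.5)
a=cv2.imread('pics/side0.png')[325:400,225:365];b=cv2.imread('pics/side11.png')[325:400,225:365]
cv2.imwrite('pics/c6.png',np.vstack([r(a,4),r(b,4)]))
```

```text
0.069 [140.65413544 181.27768381]
0.073 [139.96183426 166.59161274]
0.077 [139.26699028 151.85160038]
0.099 [135.39926357  69.80391582]
```

View pics/c5.png

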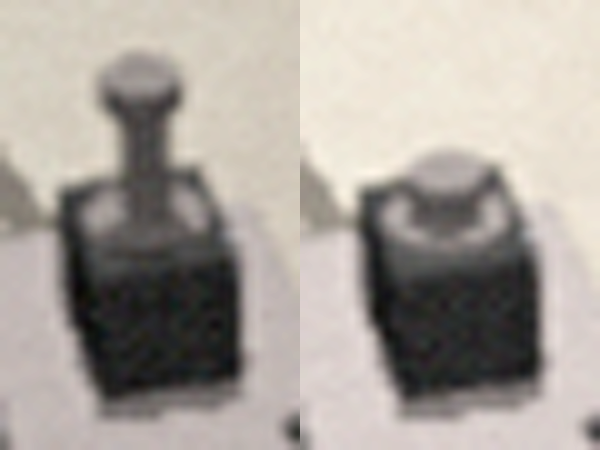

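View pics/c6.png

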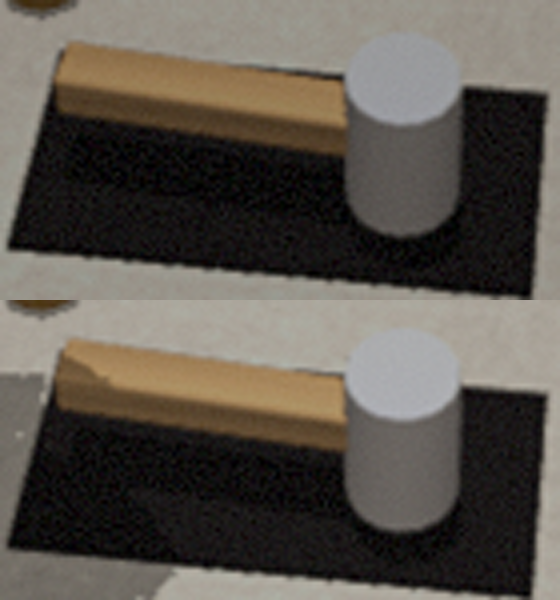

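The cap has shifted 98 px (50→148), so the pin is 26 mm down. The mallet stands as before. Next is the file.

Call:
{"name": "carry_out", "arguments": {"moves": [{"slide": [30, 34, 0], "twist": 0}, {"slide": [60, 68, 0], "twist": 0}, {"slide": [90, 102, 0], "twist": 0}, {"slide": [120, 136, 0], "twist": 0}, {"slide": [150, 170, 0], "twist": 0}, {"slide": [180, 204, 0], "twist": 0}, {"slide": [196, 222, -20], "twist": 0}, {"slide": [201, 228, -60], "twist": 0}, {"slide": [201, 228, -90], "twist": 0}, {"slide": [201, 228, -90], "twist": 0}, {"slide": [201, 228, -90], "twist": 0}]}}

```text
t: 13.5
ee_pos: [0.6003, -0.0, 0.101]
tcp_rot: [0.12, 1.567, -0.121]
ft_force: [0.1, 0.3, 0.9]
gripper_width: 1.002
```

Run:
```python
from h import *
s=manip.read_state();print(s['t'],s['ee_pos'],s['tcp_rot'],s['ft_force'])
for n in("side","top"):
    c=manip.camera(n);cv2.imwrite(f"pics/{n}12.png",c["color"])
crop('pics/side12.png','pics/b12.png',240,150,400,290,4)
```

```text
13.5 [ 6.00343394e-01 -1.95488030e-05  1.00961709e-01] [ 0.12048914  1.5671009  -0.1205687 ] [0.09186593 0.26697326 0.86103679]
```

View pics/b12.png

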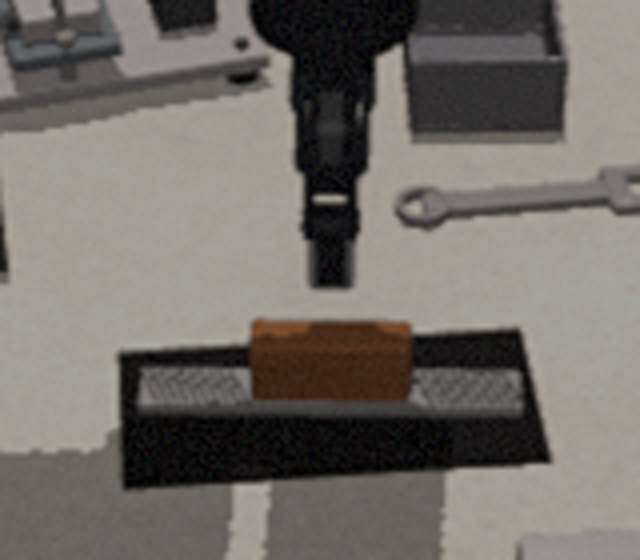

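The finger (crop 331,285) is centred along the grip block (x 252 to 411). Going down.

Call:
{"name": "carry_out", "arguments": {"moves": [{"slide": [0, 1, -35], "twist": 0}, {"slide": [0, 1, -65], "twist": 0}, {"slide": [0, 1, -80], "twist": 0}, {"slide": [0, 1, -85], "twist": 0}, {"slide": [0, 1, -85], "twist": 0}, {"slide": [0, 1, -85], "twist": 0}]}}

```text
t: 14.2
ee_pos: [0.6005, 0.0009, 0.0171]
tcp_rot: [0.12, 1.565, -0.12]
ft_force: [-0.6, 0.3, -0.1]
gripper_width: 0.998
```

Call:
{"name": "carry_out", "arguments": {"moves": [{"slide": [0, 0, 0], "twist": 0}, {"slide": [0, 0, 0], "twist": 0}, {"slide": [0, 0, 0], "twist": 0}, {"slide": [0, 0, 0], "twist": 0}, {"slide": [0, 0, 0], "twist": 0}, {"slide": [0, 0, 0], "twist": 0}, {"slide": [0, 0, 0], "twist": 0}, {"slide": [0, 0, 0], "twist": 0}], "grip": 1, "grip_force": 100}}

```text
t: 15.0
ee_pos: [0.5998, 0.001, 0.0159]
tcp_rot: [0.12, 1.567, -0.12]
ft_force: [-1.0, -1.0, 6.0]
gripper_width: 0.265
```

Run:
```python
from h import *
s=manip.read_state();print(s['t'],s['ee_pos'],s['tcp_rot'],s['ft_force'])
for n in("side","top"):
    c=manip.camera(n);cv2.imwrite(f"pics/{n}13.png",c["color"])
crop('pics/side13.png','pics/b13.png',240,150,400,290,4)
```

```text
15.0 [0.59978297 0.00097459 0.01592862] [ 0.11979613  1.56683927 -0.12010623] [-0.9822223  -1.03441701  5.9592645 ]
```

View pics/b13.png

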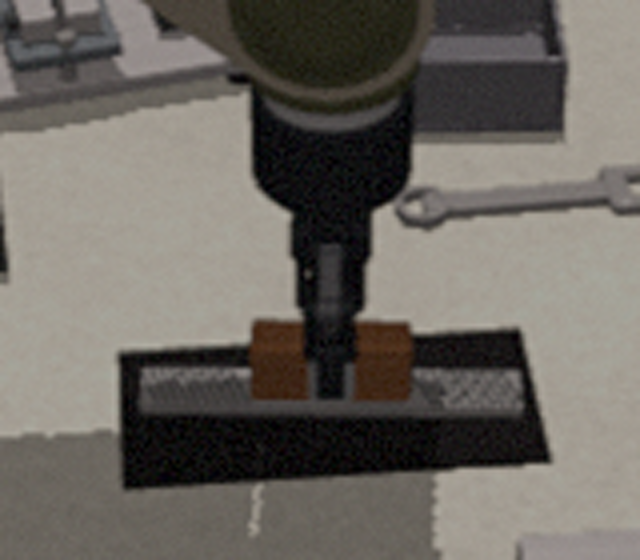

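The file is gripped at the middle of its block and lies level. I'll lift it and carry it to the fixture, hovering at the start of the stroke.

Call:
{"name": "carry_out", "arguments": {"moves": [{"slide": [0, 0, 15], "twist": 0}, {"slide": [0, 0, 50], "twist": 0}, {"slide": [0, 0, 95], "twist": 0}, {"slide": [-10, 15, 135], "twist": 0}, {"slide": [-30, 47, 145], "twist": 0}, {"slide": [-54, 84, 145], "twist": 0.05}, {"slide": [-78, 122, 145], "twist": 0.1}, {"slide": [-102, 160, 145], "twist": 0.15}, {"slide": [-126, 198, 145], "twist": 0.2}, {"slide": [-150, 235, 145], "twist": 0.25}, {"slide": [-174, 272, 145], "twist": 0.3}, {"slide": [-192, 300, 145], "twist": 0.3}, {"slide": [-202, 316, 140], "twist": 0.3}, {"slide": [-202, 316, 120], "twist": 0.3}, {"slide": [-202, 316, 105], "twist": 0.3}, {"slide": [-202, 316, 100], "twist": 0.3}, {"slide": [-202, 316, 100], "twist": 0.3}, {"slide": [-202, 316, 100], "twist": 0.3}]}}

```text
t: 16.9
ee_pos: [0.3979, 0.3172, 0.1163]
tcp_rot: [-0.115, 1.567, 0.116]
ft_force: [-0.5, 0.6, -2.6]
gripper_width: 0.263
```

Run:
```python
from h import *
s=manip.read_state();print(s['t'],s['ee_pos'],s['tcp_rot'],s['ft_force'],s['torque'])
for n in("side","top"):
    c=manip.camera(n);cv2.imwrite(f"pics/{n}14.png",c["color"])
crop('pics/side14.png','pics/b14.png',150,60,310,200,4)
crop('pics/top14.png','pics/b15.png',90,240,250,380,4)
```

```text
16.9 [0.397919   0.31719562 0.11632587] [-0.11508684  1.56675412  0.11573485] [-0.51342121  0.6098466  -2.64609313] [-0.01921869 -0.00971915 -0.03454416]
```

View pics/b14.png

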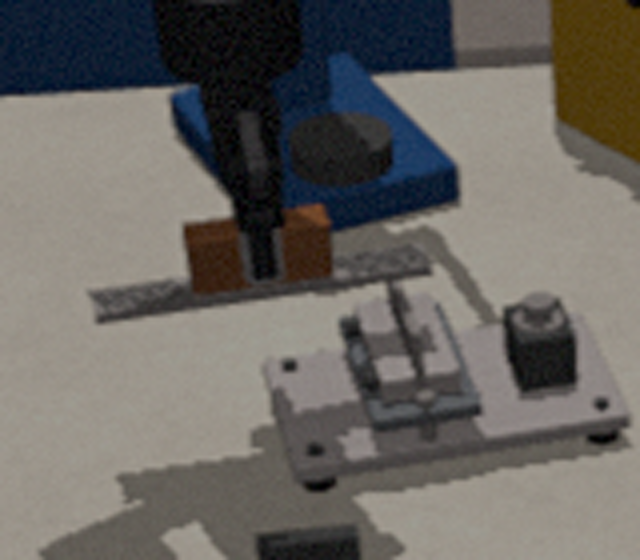

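View pics/b15.png

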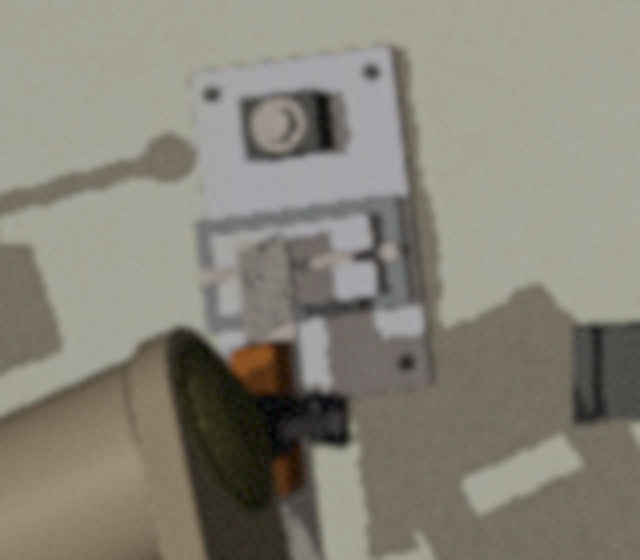

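Both views show the file square, its front just past the plate edge (top crop 265,240), and its underside about 19 mm above the edge. I'll lower it to a light contact and read the force.

Call:
{"name": "carry_out", "arguments": {"moves": [{"slide": [0, 0, -10], "twist": 0}, {"slide": [0, 0, -16], "twist": 0}, {"slide": [0, 0, -19], "twist": 0}, {"slide": [0, 0, -21], "twist": 0}, {"slide": [0, 0, -22], "twist": 0}, {"slide": [0, 0, -22], "twist": 0}]}}

```text
t: 17.6
ee_pos: [0.3979, 0.3171, 0.0938]
tcp_rot: [-0.115, 1.567, 0.116]
ft_force: [-0.5, -1.3, 2.7]
gripper_width: 0.264
```

Run:
```python
from h import *
s=manip.read_state();print(s['t'],s['ee_pos'],s['tcp_rot'],s['ft_force'],s['torque'])
for n in("side","top"):
    c=manip.camera(n);cv2.imwrite(f"pics/{n}15.png",c["color"])
crop('pics/side15.png','pics/b16.png',150,60,310,200,4)
```

```text
17.6 [0.39790684 0.31713762 0.0938198 ] [-0.11539527  1.56677166  0.11555899] [-0.52552545 -1.33842881  2.70150357] [-0.29204596 -0.3874538  -0.12120576]
```

View pics/b16.png

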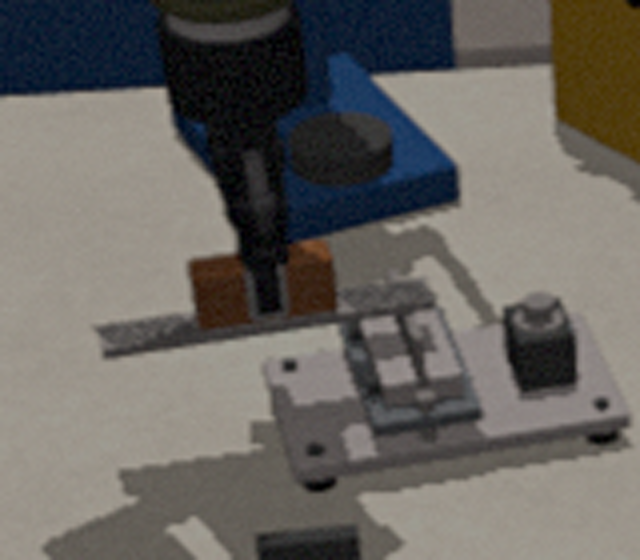

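The force changed by +5.3 N, so the bed is down about 3 mm with the file level. Forward stroke.

Call:
{"name": "carry_out", "arguments": {"moves": [{"slide": [6, 0.9, -0.3], "twist": 0}, {"slide": [18, 2.7, -0.5], "twist": 0}, {"slide": [31, 4.7, -0.5], "twist": 0}, {"slide": [44, 6.6, -0.5], "twist": 0}, {"slide": [57, 8.6, -0.5], "twist": 0}, {"slide": [69, 10.4, -0.5], "twist": 0}, {"slide": [79, 11.9, -0.5], "twist": 0}, {"slide": [86, 13, -0.5], "twist": 0}, {"slide": [88, 13.3, -0.5], "twist": 0}]}}

```text
t: 18.6
ee_pos: [0.4858, 0.3305, 0.0928]
tcp_rot: [-0.115, 1.568, 0.116]
ft_force: [-4.8, -1.3, 4.1]
gripper_width: 0.267
```

Run:
```python
from h import *
s=manip.read_state();print(s['t'],s['ee_pos'],s['tcp_rot'],s['ft_force'],s['torque'])
for n in("side","top"):
    c=manip.camera(n);cv2.imwrite(f"pics/{n}16.png",c["color"])
crop('pics/side16.png','pics/b17.png',170,60,330,200,4)
crop('pics/top16.png','pics/b18.png',90,220,250,360,4)
```

```text
18.6 [0.48584634 0.33050383 0.09284888] [-0.11548143  1.56834148  0.11556621] [-4.77620981 -1.31329045  4.06406173] [-0.13392608  0.8325491   0.02576215]
```

View pics/b17.png

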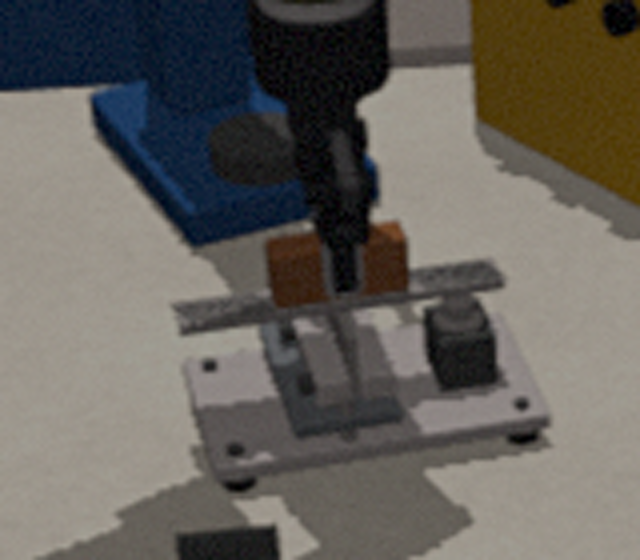

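View pics/b18.png

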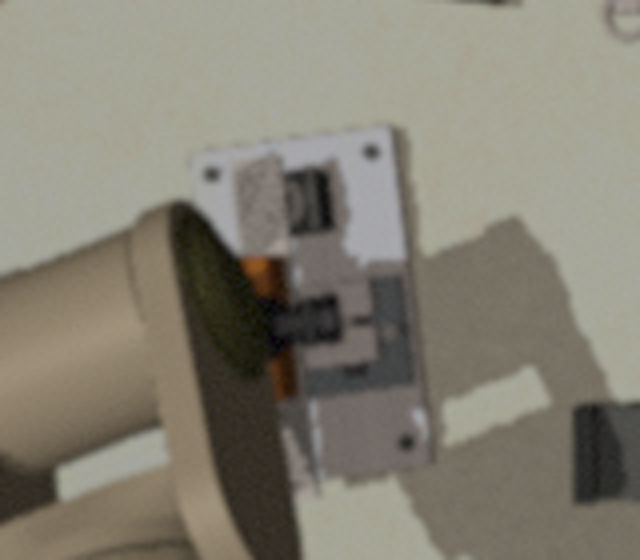

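First stroke done: about 4.3 N of drag, bed down about 4 mm, file middle about 10 mm past the edge, and the blade clear of the pin cap. I'll lift gently so the jaw springs back softly, then return.

Call:
{"name": "carry_out", "arguments": {"moves": [{"slide": [0.5, 0, 1.5], "twist": 0}, {"slide": [0.5, 0, 3], "twist": 0}, {"slide": [0.5, 0, 4], "twist": 0}, {"slide": [0.5, 0, 4.7], "twist": 0}, {"slide": [0.5, 0, 5.4], "twist": 0}, {"slide": [0.5, 0, 6.5], "twist": 0}, {"slide": [0, 0, 12], "twist": 0}, {"slide": [0, 0, 22], "twist": 0}, {"slide": [0, 0, 24], "twist": 0}, {"slide": [0, 0, 24], "twist": 0}]}}

```text
t: 19.7
ee_pos: [0.4859, 0.3305, 0.1178]
tcp_rot: [-0.115, 1.566, 0.116]
ft_force: [-0.4, -1.1, -3.0]
gripper_width: 0.264
```

Run:
```python
from h import *
s=manip.read_state();print(s['t'],s['ee_pos'],s['tcp_rot'],s['ft_force'],s['torque'])
for n in("side","top"):
    c=manip.camera(n);cv2.imwrite(f"pics/{n}17.png",c["color"])
crop('pics/side17.png','pics/b19.png',170,60,330,200,4)
```

```text
19.7 [0.48585321 0.33054981 0.11776582] [-0.11525943  1.56634206  0.11593337] [-0.43301927 -1.07951966 -3.00713823] [-0.03227455 -0.00170815  0.03458099]
```

View pics/b19.png

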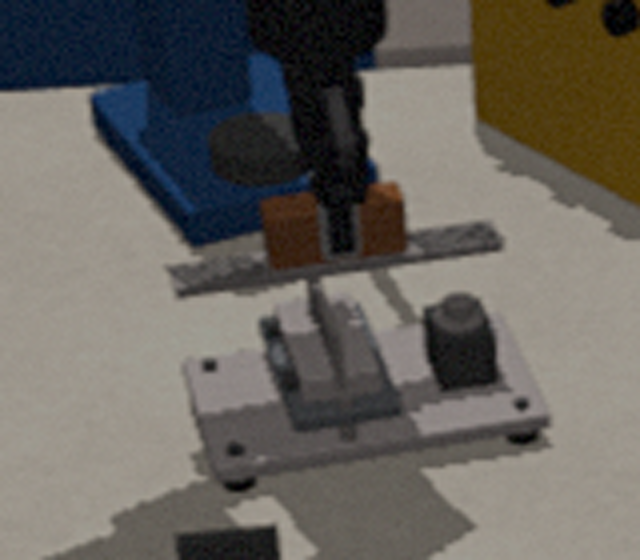

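The file is clear of the edge and the plate is back at rest. Return in the air, then press for the second stroke.

Call:
{"name": "carry_out", "arguments": {"moves": [{"slide": [-15, -2.3, 0], "twist": 0}, {"slide": [-40, -6, 0], "twist": 0}, {"slide": [-65, -9.8, 0], "twist": 0}, {"slide": [-82, -12.4, 0], "twist": 0}, {"slide": [-88, -13.3, 0], "twist": 0}, {"slide": [-88, -13.3, -4], "twist": 0}, {"slide": [-88, -13.3, -11], "twist": 0}, {"slide": [-88, -13.3, -17], "twist": 0}, {"slide": [-88, -13.3, -20.5], "twist": 0}, {"slide": [-88, -13.3, -22.5], "twist": 0}, {"slide": [-88, -13.3, -23.5], "twist": 0}, {"slide": [-88, -13.3, -23.5], "twist": 0}]}}

```text
t: 21.0
ee_pos: [0.398, 0.3171, 0.0938]
tcp_rot: [-0.115, 1.567, 0.115]
ft_force: [0.3, -2.1, 3.2]
gripper_width: 0.265
```

Call:
{"name": "carry_out", "arguments": {"moves": [{"slide": [6, 0.9, -0.3], "twist": 0}, {"slide": [18, 2.7, -0.5], "twist": 0}, {"slide": [31, 4.7, -0.5], "twist": 0}, {"slide": [44, 6.6, -0.5], "twist": 0}, {"slide": [57, 8.6, -0.5], "twist": 0}, {"slide": [69, 10.4, -0.5], "twist": 0}, {"slide": [79, 11.9, -0.5], "twist": 0}, {"slide": [86, 13, -0.5], "twist": 0}, {"slide": [88, 13.3, -0.5], "twist": 0}]}}

```text
t: 21.9
ee_pos: [0.4858, 0.3305, 0.0929]
tcp_rot: [-0.115, 1.568, 0.116]
ft_force: [-4.5, -0.9, 3.7]
gripper_width: 0.265
```

Call:
{"name": "carry_out", "arguments": {"moves": [{"slide": [0.5, 0, 1.5], "twist": 0}, {"slide": [0.5, 0, 3], "twist": 0}, {"slide": [0.5, 0, 4], "twist": 0}, {"slide": [0.5, 0, 4.7], "twist": 0}, {"slide": [0.5, 0, 5.4], "twist": 0}, {"slide": [0.5, 0, 6.5], "twist": 0}, {"slide": [0, 0, 12], "twist": 0}, {"slide": [0, 0, 22], "twist": 0}, {"slide": [0, 0, 24], "twist": 0}, {"slide": [0, 0, 24], "twist": 0}]}}

```text
t: 22.9
ee_pos: [0.4859, 0.3306, 0.1178]
tcp_rot: [-0.115, 1.566, 0.116]
ft_force: [0.8, -0.2, -2.6]
gripper_width: 0.266
```

Run:
```python
from h import *
for n in("side","top"):
    c=manip.camera(n);cv2.imwrite(f"pics/{n}18.png",c["color"])
crop('pics/side18.png','pics/b20.png',170,60,330,200,4)
```

```text
(no output)
```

View pics/b20.png

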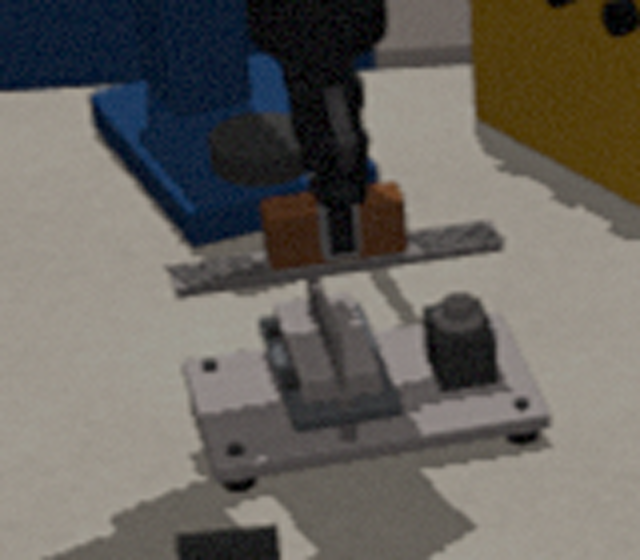

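The second stroke matched the first, and the file is lifted and unshifted in the grip. Third stroke, plus one spare.

Call:
{"name": "carry_out", "arguments": {"moves": [{"slide": [-15, -2.3, 0], "twist": 0}, {"slide": [-40, -6, 0], "twist": 0}, {"slide": [-65, -9.8, 0], "twist": 0}, {"slide": [-82, -12.4, 0], "twist": 0}, {"slide": [-88, -13.3, 0], "twist": 0}, {"slide": [-88, -13.3, -4], "twist": 0}, {"slide": [-88, -13.3, -11], "twist": 0}, {"slide": [-88, -13.3, -17], "twist": 0}, {"slide": [-88, -13.3, -20.5], "twist": 0}, {"slide": [-88, -13.3, -22.5], "twist": 0}, {"slide": [-88, -13.3, -23.5], "twist": 0}, {"slide": [-88, -13.3, -23.5], "twist": 0}]}}

```text
t: 24.2
ee_pos: [0.398, 0.3171, 0.0938]
tcp_rot: [-0.115, 1.567, 0.116]
ft_force: [0.5, -2.5, 2.6]
gripper_width: 0.266
```

Call:
{"name": "carry_out", "arguments": {"moves": [{"slide": [6, 0.9, -0.3], "twist": 0}, {"slide": [18, 2.7, -0.5], "twist": 0}, {"slide": [31, 4.7, -0.5], "twist": 0}, {"slide": [44, 6.6, -0.5], "twist": 0}, {"slide": [57, 8.6, -0.5], "twist": 0}, {"slide": [69, 10.4, -0.5], "twist": 0}, {"slide": [79, 11.9, -0.5], "twist": 0}, {"slide": [86, 13, -0.5], "twist": 0}, {"slide": [88, 13.3, -0.5], "twist": 0}]}}

```text
t: 25.1
ee_pos: [0.4859, 0.3305, 0.0929]
tcp_rot: [-0.115, 1.568, 0.116]
ft_force: [-5.0, -0.4, 2.3]
gripper_width: 0.267
```

Call:
{"name": "carry_out", "arguments": {"moves": [{"slide": [0.5, 0, 1.5], "twist": 0}, {"slide": [0.5, 0, 3], "twist": 0}, {"slide": [0.5, 0, 4], "twist": 0}, {"slide": [0.5, 0, 4.7], "twist": 0}, {"slide": [0.5, 0, 5.4], "twist": 0}, {"slide": [0.5, 0, 6.5], "twist": 0}, {"slide": [0, 0, 12], "twist": 0}, {"slide": [0, 0, 22], "twist": 0}, {"slide": [0, 0, 24], "twist": 0}, {"slide": [0, 0, 24], "twist": 0}]}}

```text
t: 26.1
ee_pos: [0.4859, 0.3305, 0.1178]
tcp_rot: [-0.115, 1.566, 0.116]
ft_force: [0.0, 1.5, -3.0]
gripper_width: 0.267
```

Call:
{"name": "carry_out", "arguments": {"moves": [{"slide": [-15, -2.3, 0], "twist": 0}, {"slide": [-40, -6, 0], "twist": 0}, {"slide": [-65, -9.8, 0], "twist": 0}, {"slide": [-82, -12.4, 0], "twist": 0}, {"slide": [-88, -13.3, 0], "twist": 0}, {"slide": [-88, -13.3, -4], "twist": 0}, {"slide": [-88, -13.3, -11], "twist": 0}, {"slide": [-88, -13.3, -17], "twist": 0}, {"slide": [-88, -13.3, -20.5], "twist": 0}, {"slide": [-88, -13.3, -22.5], "twist": 0}, {"slide": [-88, -13.3, -23.5], "twist": 0}, {"slide": [-88, -13.3, -23.5], "twist": 0}]}}

```text
t: 27.3
ee_pos: [0.398, 0.3171, 0.0938]
tcp_rot: [-0.115, 1.567, 0.115]
ft_force: [-0.4, -3.1, 2.6]
gripper_width: 0.267
```

Call:
{"name": "carry_out", "arguments": {"moves": [{"slide": [6, 0.9, -0.3], "twist": 0}, {"slide": [18, 2.7, -0.5], "twist": 0}, {"slide": [31, 4.7, -0.5], "twist": 0}, {"slide": [44, 6.6, -0.5], "twist": 0}, {"slide": [57, 8.6, -0.5], "twist": 0}, {"slide": [69, 10.4, -0.5], "twist": 0}, {"slide": [79, 11.9, -0.5], "twist": 0}, {"slide": [86, 13, -0.5], "twist": 0}, {"slide": [88, 13.3, -0.5], "twist": 0}]}}

```text
t: 28.2
ee_pos: [0.4859, 0.3305, 0.0929]
tcp_rot: [-0.115, 1.568, 0.116]
ft_force: [-4.6, -1.3, 3.3]
gripper_width: 0.263
```

Call:
{"name": "carry_out", "arguments": {"moves": [{"slide": [0.5, 0, 1.5], "twist": 0}, {"slide": [0.5, 0, 3], "twist": 0}, {"slide": [0.5, 0, 4], "twist": 0}, {"slide": [0.5, 0, 4.7], "twist": 0}, {"slide": [0.5, 0, 5.4], "twist": 0}, {"slide": [0.5, 0, 6.5], "twist": 0}, {"slide": [0, 0, 12], "twist": 0}, {"slide": [0, 0, 22], "twist": 0}, {"slide": [0, 0, 24], "twist": 0}, {"slide": [0, 0, 24], "twist": 0}]}}

```text
t: 29.2
ee_pos: [0.4859, 0.3306, 0.1178]
tcp_rot: [-0.115, 1.566, 0.116]
ft_force: [-0.1, 0.2, -3.6]
gripper_width: 0.262
```

Run:
```python
from h import *
for n in("side","top"):
    c=manip.camera(n);cv2.imwrite(f"pics/{n}19.png",c["color"])
crop('pics/side19.png','pics/b21.png',170,60,330,200,4)
```

```text
(no output)
```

View pics/b21.png

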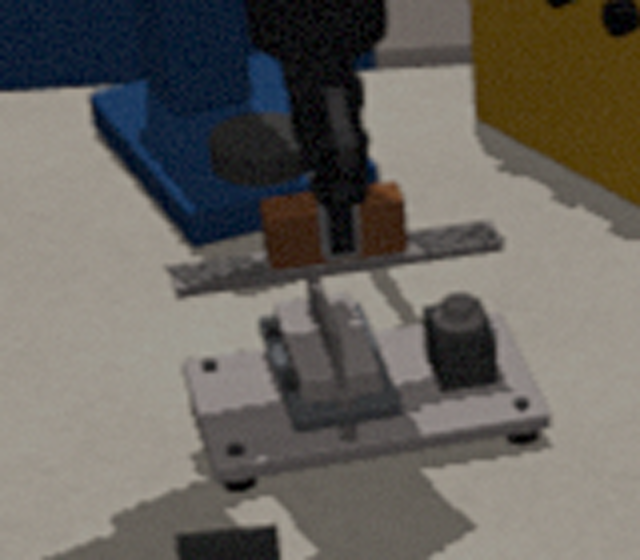

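Four identical strokes done, with the file lifted and clear. I'll carry it back to its mat.

Call:
{"name": "carry_out", "arguments": {"moves": [{"slide": [0, 0, 20], "twist": 0}, {"slide": [2, -5, 40], "twist": 0}, {"slide": [9, -26, 45], "twist": 0}, {"slide": [22, -66, 45], "twist": -0.04}, {"slide": [37, -108, 45], "twist": -0.08}, {"slide": [52, -150, 45], "twist": -0.12}, {"slide": [66, -192, 45], "twist": -0.16}, {"slide": [80, -234, 45], "twist": -0.2}, {"slide": [94, -274, 45], "twist": -0.2}, {"slide": [106, -308, 45], "twist": -0.2}, {"slide": [113, -328, 40], "twist": -0.2}, {"slide": [113, -332, 10], "twist": -0.2}, {"slide": [113, -332, -30], "twist": -0.2}, {"slide": [113, -332, -65], "twist": -0.2}, {"slide": [113, -332, -88], "twist": -0.2}, {"slide": [113, -332, -97], "twist": -0.2}, {"slide": [113, -332, -99], "twist": -0.2}, {"slide": [113, -332, -99], "twist": -0.2}, {"slide": [113, -332, -99], "twist": -0.2}]}}

```text
t: 31.2
ee_pos: [0.5994, -0.0017, 0.0194]
tcp_rot: [0.041, 1.568, -0.042]
ft_force: [0.1, 0.5, -2.6]
gripper_width: 0.266
```

Run:
```python
from h import *
s=manip.read_state();print(s['t'],s['ee_pos'],s['ft_force'])
for n in("side","top"):
    c=manip.camera(n);cv2.imwrite(f"pics/{n}20.png",c["color"])
crop('pics/side20.png','pics/b22.png',240,150,400,290,4)
```

```text
31.2 [ 0.5993674  -0.00167987  0.01940984] [ 0.14307038  0.4575177  -2.55161283]
```

View pics/b22.png

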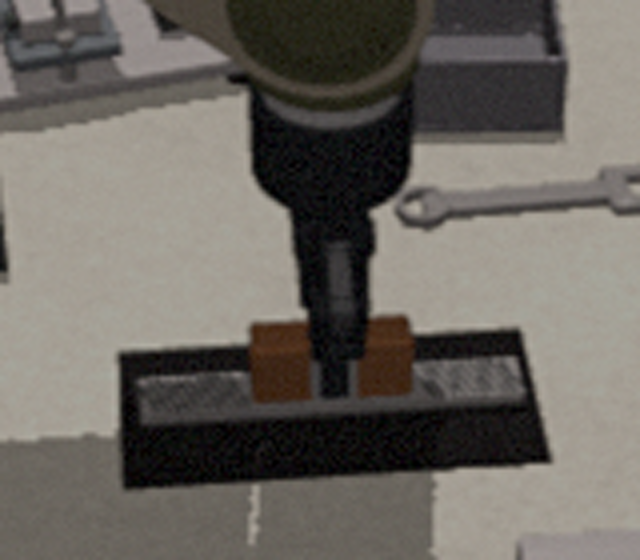

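The file is over the middle of the mat, aligned with it, and about 3.5 mm up. I'll set it down slowly, release and back off.

Call:
{"name": "carry_out", "arguments": {"moves": [{"slide": [0, 0, -1], "twist": 0}, {"slide": [0, 0, -2], "twist": 0}, {"slide": [0, 0, -2.8], "twist": 0}, {"slide": [0, 0, -3.4], "twist": 0}, {"slide": [0, 0, -3.8], "twist": 0}, {"slide": [0, 0, -3.8], "twist": 0}]}}

```text
t: 31.9
ee_pos: [0.5987, -0.0016, 0.0159]
tcp_rot: [0.041, 1.57, -0.042]
ft_force: [-7.7, -0.0, 13.6]
gripper_width: 0.266
```

Call:
{"name": "carry_out", "arguments": {"moves": [{"slide": [0, 0, 0], "twist": 0}, {"slide": [0, 0, 0], "twist": 0}, {"slide": [0, 0, 0], "twist": 0}, {"slide": [0, 0, 0], "twist": 0}, {"slide": [0, 0, 0], "twist": 0}, {"slide": [0, 0, 0], "twist": 0}, {"slide": [0, 0, 0], "twist": 0}, {"slide": [0, 0, 0], "twist": 0}], "grip": 0}}

```text
t: 32.7
ee_pos: [0.5986, -0.0016, 0.0142]
tcp_rot: [0.041, 1.57, -0.041]
ft_force: [0.0, -0.2, 0.0]
gripper_width: 0.996
```

Call:
{"name": "carry_out", "arguments": {"moves": [{"slide": [0, 0, 15], "twist": 0}, {"slide": [0, 0, 50], "twist": 0}, {"slide": [0, 0, 95], "twist": 0}, {"slide": [0, 0, 140], "twist": 0}, {"slide": [-30, 0, 165], "twist": 0}, {"slide": [-70, 0, 175], "twist": 0}, {"slide": [-115, 0, 175], "twist": 0}, {"slide": [-160, 0, 175], "twist": 0}, {"slide": [-200, 0, 175], "twist": 0}, {"slide": [-220, 0, 175], "twist": 0}, {"slide": [-220, 0, 175], "twist": 0}, {"slide": [-220, 0, 175], "twist": 0}]}}

```text
t: 33.9
ee_pos: [0.3791, -0.0018, 0.1902]
tcp_rot: [0.041, 1.568, -0.042]
ft_force: [0.7, -0.1, -0.6]
gripper_width: 1.001
```

Run:
```python
from h import *
s=manip.read_state();print(s['t'],s['ee_pos'],s['ft_force'],s['gripper_width'])
for n in("side","top"):
    c=manip.camera(n);cv2.imwrite(f"pics/{n}21.png",c["color"])
crop('pics/side21.png','pics/b23.png',200,110,400,400,2)
```

```text
33.9 [ 0.37909159 -0.00175619  0.19023193] [ 0.70132411 -0.13159979 -0.56772091] 1.0010251313491898
```

View pics/side21.png

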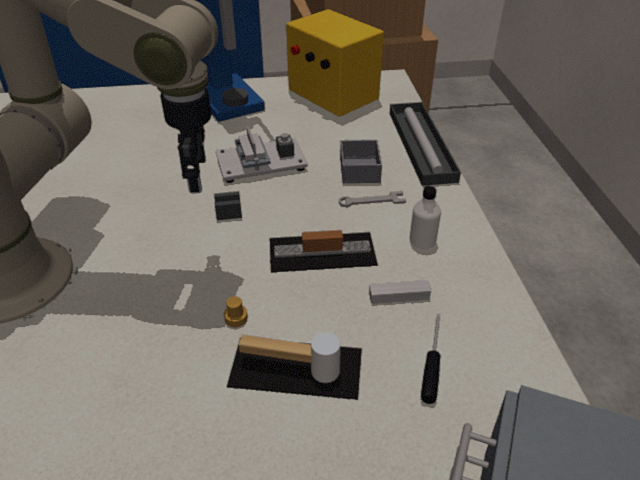

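View pics/top21.png

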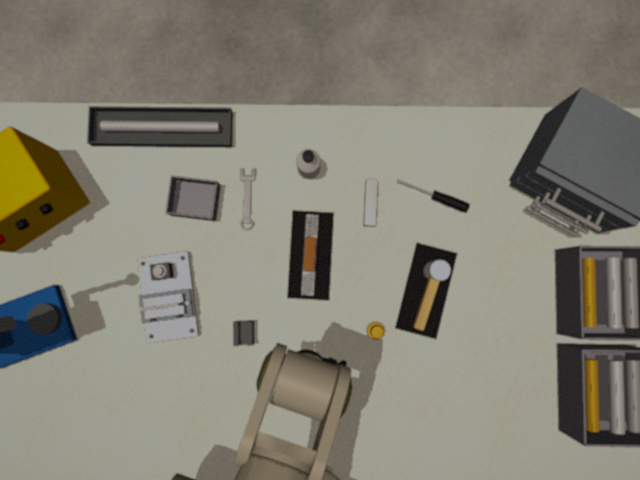

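The file lies flat in the middle of its mat (top 310,255), the mallet stands on its own (437,270), the pin is down, and no bystander has moved. The arm touches nothing, so I'm handing in.

```bash
python3 -c "
from cell import manip
print(manip.close_job())"
```

```text
the job is handed in; nothing more can be done
None
```

The job is done and handed in at about 34 s of the 72 s allowed; `close_job` gives no verdict.

- **Pin:** one mallet blow knocked it down about 26 mm. The side views gave about 26.3 mm and the arm's position 26.7 mm. A rough reading from the top view first gave 17–22 mm, then about 25 mm on closer measurement; I trusted the other two.
- **Mallet:** it is back on its mat, upright and released, about 2–3 mm from the middle.
- **Filing:** I made four forward strokes, three required and one spare, lifting the file clear for each return.
    - Each ran from about 78 mm before the edge to about 10 mm past it.
    - The pressing force was 5–7 N, so the bed gave about 3–4 mm (estimated from force and height).
    - The forward drag of 4–5 N put the jaw about 8–9 mm forward. That is more than the "few mm" in the brief but within its 10 mm stop.
    - I could not measure directly how the jaw sprang back at each lift. It looked at rest in every picture I took after a lift.
- **File:** it lies flat and released in the middle of its mat. It pressed the mat with about 14 N (16 N over its hanging weight) just before I let go.
- **Last check:** the final pictures show the bystanders unmoved, the bed at rest and the robot clear of everything.

The first move call was refused because its rows had no twist; nothing moved, and I resent it.

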